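Nudge a portable drive home against the hidden stop of its dock

TASK

Take the upright pusher out of its holder and, with the pusher's white foot, gently nudge the graphite drive along the blue caddy into the metal hood until it meets the stop you cannot see inside, and seat it by pressing it against that stop with about 8 N for half a second, never harder than 12 N. Then put the pusher back in its holder and let go. Do not touch the drive with the fingers, and leave everything else where it is.

Things in the scene. Friction and masses are not known exactly. Their poses are not given: they have to be found in the camera images.
- drive: Graphite portable drive, black bumpers, green light, 118 (x) x 80 (y) x 20 mm, 0.17 to 0.34 kg, flat in the blue caddy, its front just inside the hood. Origin: centre of underside, z up; +x is the push direction, so the rear face to push is 59 mm behind the origin. Sliding takes 1 to 3 N of the push. Touch it with the pusher only; never faster than 0.12 m/s.
- caddy: Fixed blue plastic channel: floor 4 mm thick (the drive rests on it), side rails 84 mm apart and 18 mm high, 96 mm wide overall, open at the rear. Origin: on the shelf, on the centre line, below the hood's mouth; +x is the push direction, into the hood; it runs from x = -150 to +130 mm.
- hood: Fixed metal hood with black vents over the caddy's front part, same origin and axes as the caddy: mouth at x = 0, closed end at +136 mm, 110 mm wide, 42 mm high, 38 mm clear inside. Hidden in it is the stop. The drive is seated by bearing on the stop with more than 5 N for 0.3 s; more than 12 N between drive and stop or hood does harm.
- pusher: Upright pusher, 116 mm tall, 0.12 kg: white foot 12 (x) x 30 (y) mm, z = 0 to 60; orange collar 32 x 50 mm, z = 60 to 66; pale wood handle 18 (x) x 30 (y) mm, z = 66 to 116. Origin: centre of the foot's underside, z up; same after a half turn about z. Push with the 30 mm wide foot face; held stiffest with the fingers closing along its x.
- holder: Fixed grey block, 44 (x) x 62 (y) x 64 mm high, with an upright slot 18 (x) x 36 (y) mm down to the shelf. Origin: centre of its underside. The pusher's foot stands in the slot, its x along the holder's x (either way round), its collar resting on the block, so that its origin is 4 mm above the holder's.
- drive2: Second graphite portable drive of the same size with a white light, lying on the shelf; to be left alone.
- dispenser: White plastic push dispenser of screws, 64 mm wide, 96 mm high; to be left alone.
- tray: Empty open blue plastic tray, 130 x 90 x 25 mm; to be left alone.
- bowl: White ceramic bowl, 100 mm wide, 40 mm high, with a hex key in it; to be left alone.
- tweezer: Stainless steel tweezer, about 125 mm long, lying flat; to be left alone.
- driver: Screwdriver lying flat; to be left alone.
- jar: Small clear jar, 56 mm wide, 70 mm high; to be left alone.
- mouth (a point): Centre of the hood's mouth at the caddy's floor, 4 mm above the shelf. The hidden rigid stop's face lies 60 to 104 mm beyond it, different each time (the drive's rear face ends 14 to 58 mm outside the mouth). A feeler pin, too soft to feel (under 0.2 N), stands 2.5 mm proud of that face; the drive pushes it in and must stay in touch with it.

How it is judged:
By the outcome, as a careful person would: the job done as asked, in the order asked, and still so for the second after the job is handed in, with the robot touching nothing.
It also fails if it takes over 61 s, if anything falls off the work surface, if the arm or the gripper's body presses on something with over 40 N, if the wrist force passes 120 N, or if a joint passes its speed limit or range.

ROBOT

A 7-joint arm with a two-finger parallel gripper is mounted at the origin on the work surface. World frame = base frame: x ahead of the robot, y to its left, z up, the work surface at z = 0. Lengths are in mm, angles in rad, forces in N, time in s.
With the tool pointing down it reaches from about 375 to 925 mm from the base axis. Payload 3.1 kg.
Tool frame: the origin (TCP) lies midway between the tips of the shut fingers; the grasp point (between the pads) lies 19 mm behind it (robot.grasp_offset is the distance from the TCP to the grasp point, in mm); x points along the fingers, z is the direction in which the jaws open and shut, and the axes are right-handed (so a half turn about x gives the same grasp; the last joint's range is limited). The gripper opens to 85 mm and grips with 20 to 120 N. Pads are 22 mm wide; open, the fingers measure 114 mm over their backs; the gripper's body (76 mm by 85 mm) begins 54 mm behind the grasp point. The pads swing forward as they close: fully open they stand 13 mm farther back than shut.
Start: joints at [-1.223, 0.383, 0.044, 1.598, -0.018, 1.161, -0.05], TCP at [280.246, 586.486, 231.269] pointing down, gripper open.
Joint ranges: [-2.61, 2.61], [-0.41, 2.15], [-1.48, 1.57], [0, 2.5], [-1.57, 4.71], [0.05, 1.97], [-2.85, 2.85]. Speed limits (rad/s): [2.79, 2.79, 3.14, 3.14, 3.14, 3.14, 3.14].

INTERFACE

Orientations are given as a rotation vector (axis times angle).
In Python, from station import robot, snapshot, get_calibration gives the robot as it stands.
- The arm moves only by the tool play_rows, never from a script. Its argument "increments" is text: rows parted by semicolons, each of 7 numbers parted by spaces: the shift along the tool's x, y, z in units of 25 mm (1.0 is 25 mm), then the turn, a rotation vector about the tool's x, y, z in units of 5 degrees (1.0 is 5 degrees), then the gripper command: -1 is fully open, 1 is shut, values between are in proportion. In form: dx dy dz wx wy wz fingers; .... A call has exactly 10 rows; each row shifts and turns the commanded pose from where the row before left it, along the tool's axes as they then stand; what a row does not reach is not made up. A row lasts 1/10 s, in which the tool goes at most 50 mm and 8.59 degrees, less where a joint would pass 70% of its speed; a pose out of reach is approached as far as the arm can. A call is refused whole if a number of a shift passes 1 or a number of a turn 1, either way. A call with a gripper value outside its range is refused whole. The fingers move at their own pace and stop on an object; "squeeze" is the grip in N (left out, the last holds). Time passes only in rows, so rows that do not move let the fingers close, or fill a call up. It gives the time, the measured TCP pose, the force and the opening at its end, in the units of the state.
- robot.state(): the state, without advancing time (a new reading comes with each control period).
- snapshot(name): name is "scene" or "side" or "wrist"; returns the picture (400x640x3 uint8, red, green, blue); there is no depth.
- get_calibration(name): a dict with "K" (3x3 intrinsics, pixels), "k1" (the pictures are not rectified: a ray, as slopes to the right and down, at radius r is drawn at 1 + k1 r^2 times it, then the intrinsics apply), "R" (3x3) and "t" (3): a world point X has camera coordinates R X + t. Camera axes: x right, y down, z forward; pixel columns grow to the right and rows downward; lengths in mm; the calibration is good to about 2 mm. A picture is of the moment at which its call begins: read the wrist's pose just before it. get_calibration takes no time and is no camera call; for the wrist camera it gives the pose at the moment of the call.
- robot.finish_job(): hands the job in, once; it reports no verdict.
The state is a dict: "time_s": time; "joints": joint angles; "qvel": joint speeds; "joint_efforts": joint torques, N m; "tcp_pos": TCP position; "eef_rot": TCP orientation; "ft_force": force on the tool from outside, world axes, zero at the start; "ft_torque": the same for the moment, N m; "grip_width": finger opening in mm.
Only numpy, scipy, OpenCV 4.12 (cv2) and the standard library are available. Lean on these libraries where they do the work, as an engineer would, in place of code of your own. Each camera call takes 0.05 s, during which the arm holds its last target.

## Working session

There is one attempt and no reset: what is moved stays moved. The work goes in short steps, Python scripts to look and compute and a tool call to move; the robot and the scene stay as the last step left them, time stands still between calls to the robot, and variables do not carry over. Pictures are saved under pics/ and viewed, and the job is handed in when it is done.

Besides the shell and the picture viewer there is one more tool, called after ">>>" by a JSON object that holds its "name" and its "arguments". play_rows: Moves the arm, as the interface text tells. Its arguments: {"type":"object","properties":{"increments":{"type":"string"},"squeeze":{"type":"number"}},"required":["increments"]}

```bash
ls; mkdir -p pics; python3 - <<'E'
from station import robot, snapshot, get_calibration
import cv2
print(robot.state())
for n in ["scene","side","wrist"]:
    c=get_calibration(n); print(n,c)
    cv2.imwrite(f"pics/{n}0.png",snapshot(n)[:,:,::-1])
E
```

```text
pics
{'time_s': 0.0, 'joints': array([-1.22279699,  0.38387038,  0.04385752,  1.59958229, -0.01793042,
        1.16119909, -0.04989626]), 'qvel': array([ 0.00026903, -0.00144934, -0.00094479,  0.00034427, -0.00016991,
       -0.00074414,  0.00078057]), 'joint_efforts': array([-7.20141429e-05, -4.33459783e+01,  1.02489218e+00, -2.49508774e+01,
        1.06920910e-02,  1.15627132e-02, -1.00687527e-05]), 'tcp_pos': array([279.86845812, 585.61211619, 229.8608196 ]), 'eef_rot': array([-0.87643864,  1.38994197,  0.87393344]), 'ft_force': array([ 0.51565252,  0.29213024, -0.39205758]), 'ft_torque': array([ 0.0773137 ,  0.02980378, -0.03079064]), 'grip_width': 85.23936466059028}
scene {'K': array([[508.99423662,   0.        , 318.50074116],
       [  0.        , 508.99423662, 198.72929804],
       [  0.        ,   0.        ,   1.        ]]), 'k1': -0.1379879763846346, 'R': array([[-0.68552474,  0.72791677,  0.01389277],
       [ 0.57949229,  0.557097  , -0.59483747],
       [-0.44073179, -0.39972505, -0.80372593]]), 't': array([ 388.45564289, -299.42979067, 1567.54907615])}
side {'K': array([[457.73145132,   0.        , 311.09688966],
       [  0.        , 457.73145132, 198.16790561],
       [  0.        ,   0.        ,   1.        ]]), 'k1': -0.10468997407294499, 'R': array([[ 0.93731249, -0.34834517, -0.0100463 ],
       [-0.26536007, -0.69473947, -0.66852158],
       [ 0.22589671,  0.62927951, -0.74362489]]), 't': array([-547.71438777,  175.43982661, 1205.52472322])}
wrist {'K': array([[356.35354559,   0.        , 315.87403388],
       [  0.        , 356.35354559, 198.55504294],
       [  0.        ,   0.        ,   1.        ]]), 'k1': -0.033257987229887855, 'R': array([[ 0.43087457,  0.9024091 , -0.00221767],
       [ 0.8568231 , -0.40833486,  0.31482824],
       [ 0.28319831, -0.13755163, -0.94914607]]), 't': array([-648.9698593 ,  -42.43568345,  380.22018606])}
```

View pics/scene0.png

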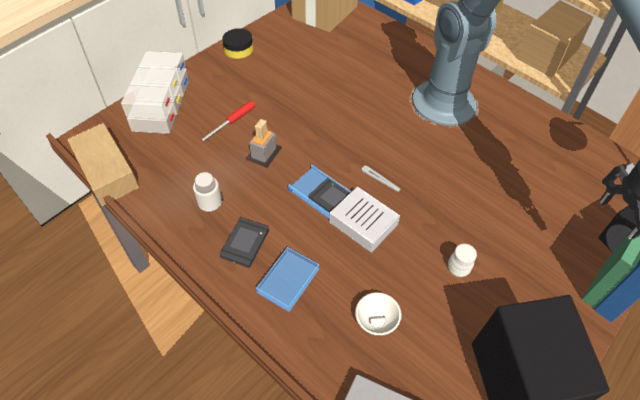

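View pics/side0.png

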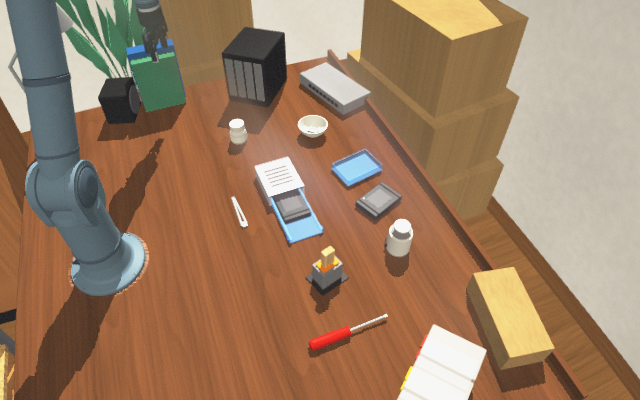

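View pics/wrist0.png

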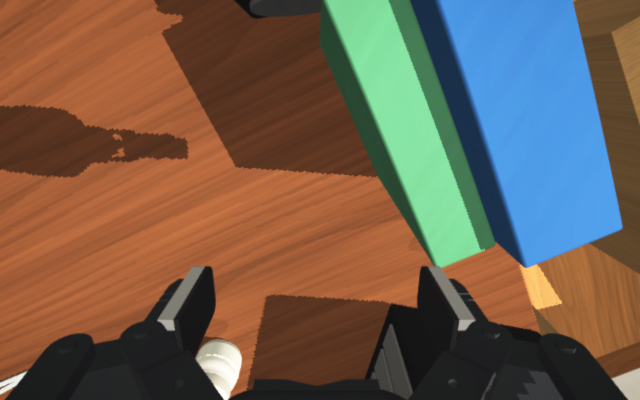

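The scene view shows the holder and pusher near (263,145), the caddy and hood from (290,185) to (398,215), and clutter around them. In the side view the holder is near (327,272) and the caddy runs from (305,238) to (275,165). I'll enlarge both.

```bash
python3 - <<'E'
import cv2
s=cv2.imread("pics/scene0.png"); d=cv2.imread("pics/side0.png")
def crop(im,x0,y0,x1,y1,f,n):
    cv2.imwrite(n,cv2.resize(im[y0:y1,x0:x1],None,fx=f,fy=f,interpolation=cv2.INTER_CUBIC))
crop(s,280,155,410,255,6,"pics/s_cad.png")
crop(s,235,110,295,170,10,"pics/s_hold.png")
crop(d,245,150,335,245,6,"pics/d_cad.png")
crop(d,300,240,355,295,10,"pics/d_hold.png")
E
```

```text
(no output)
```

View pics/s_cad.png

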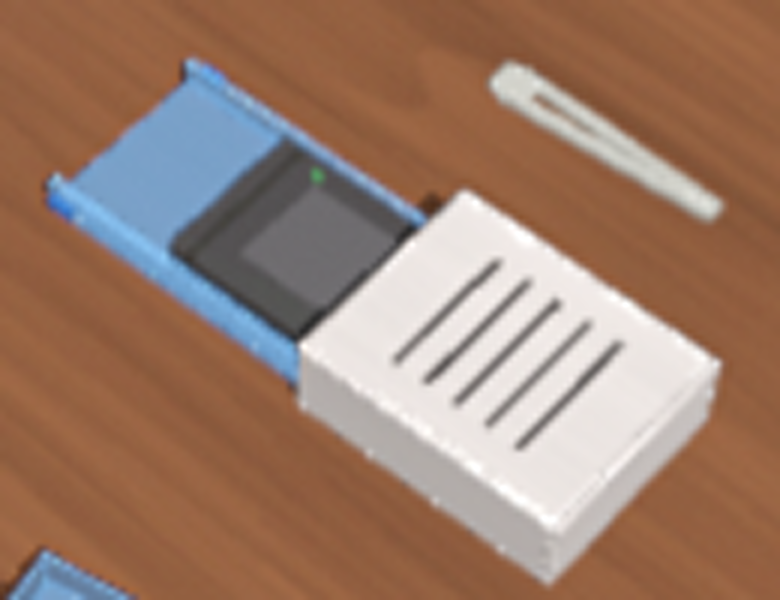

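View pics/s_hold.png

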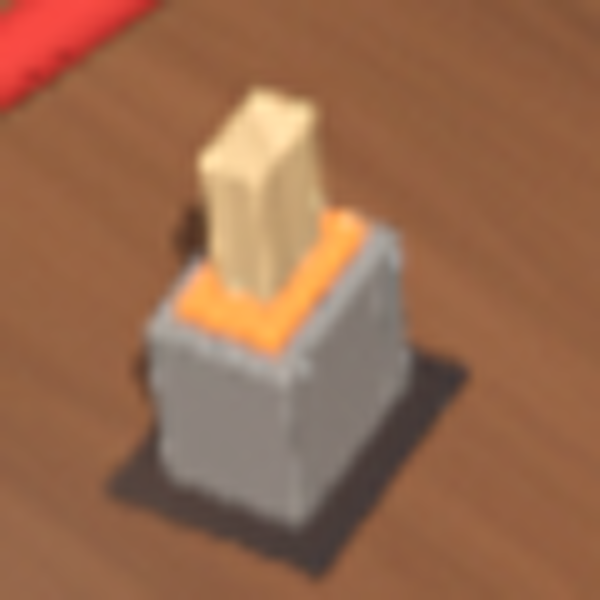

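View pics/d_cad.png

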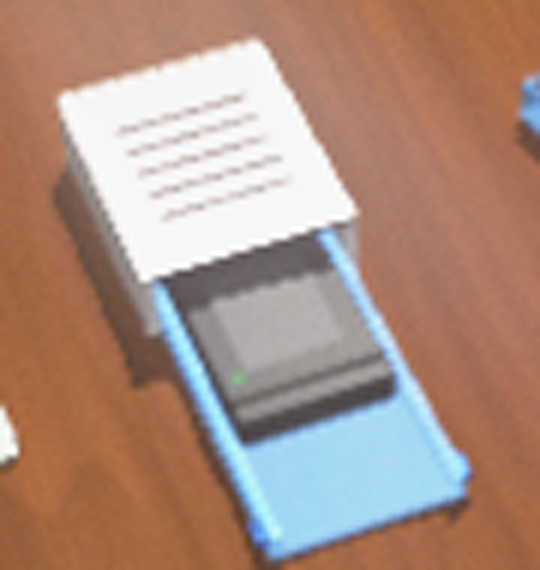

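View pics/d_hold.png

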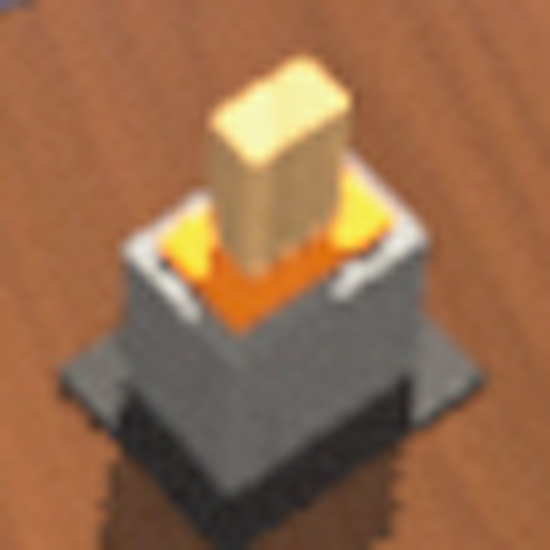

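```bash
cat > h.py <<'E'
import numpy as np, cv2
from scipy.optimize import least_squares
from scipy.spatial.transform import Rotation as Ro
def proj(c,X):
    X=np.atleast_2d(X).astype(float)
    Y=X@np.array(c["R"]).T+np.array(c["t"]); s=Y[:,:2]/Y[:,2:]
    s=s*(1+c["k1"]*(s**2).sum(1,keepdims=True))
    return s@np.array(c["K"])[:2,:2].T+np.array(c["K"])[:2,2]
def place(p,X):
    X=np.atleast_2d(X).astype(float); c,s=np.cos(p[2]),np.sin(p[2])
    return np.c_[p[0]+c*X[:,0]-s*X[:,1],p[1]+s*X[:,0]+c*X[:,1],X[:,2]]
def fit(obs,p0):
    # obs: list of (calib, Xlocal, uv, offset)
    f=lambda p: np.concatenate([(proj(c,place(p,X))-uv).ravel() for c,X,uv in obs])
    r=least_squares(f,p0,loss='soft_l1'); return r.x,f(r.x)
def cu(uv,x0,y0,f): return np.array([x0,y0])+(np.array(uv,float)+.5)/f-.5
E
python3 - <<'E'
from h import *
from station import get_calibration
S=get_calibration("scene");D=get_calibration("side")
np.set_printoptions(precision=2,suppress=True)
H=[[0,55,42],[0,-55,42],[136,55,42],[136,-55,42]]
us=cu([[465,190],[302,345],[718,365],[553,525]],280,155,6)
ud=cu([[148,280],[357,215],[60,97],[262,40]],245,150,6)
for o in ([(S,H,us),(D,H,ud)],[(S,H,us)],[(D,H,ud)]):
    p,r=fit(o,[550,0,1.5]); print("hood",p,r.reshape(-1,2).round(1).tolist())
a=[(S,H,us),(D,H,ud)]; p,_=fit(a,[550,0,1.5])
L=[[-150,48,18],[-150,-48,18]]
print((proj(S,place(p,L))-[280,155])*6,(proj(D,place(p,L))-[245,150])*6)
# drive rear
R=[[-59,40,24],[-59,-40,24]]
us=cu([[285,140],[172,245]],280,155,6)
q,r=fit([(S,R,us)],p); print("drive",q,r)
c,s=np.cos(p[2]),np.sin(p[2]); d=q[:2]-p[:2]; print("in caddy",c*d[0]+s*d[1],-s*d[0]+c*d[1])
# holder
for yaw in (0,1.5,-.8,.8):
  X1=[[9,15,120],[-9,15,120],[-9,-15,120],[9,-15,120]]
  best=None
  ws=cu([[262,90],[318,108],[255,178],[200,160]],235,110,10)
  wd=cu([[300,58],[350,100],[260,165],[210,125]],300,240,10)
  pass
T=np.array([[22,31,64],[-22,31,64],[-22,-31,64],[22,-31,64]])
c3=ws.mean(0);
for k in range(4):
  X=np.roll(np.array(X1),k,0)
  for yaw in np.arange(0,6.3,.8):
    p2,r=fit([(S,X,ws)],[500,300,yaw])
    if abs(r).max()<2.5: print("hs",k,p2,abs(r).max()); break
  for yaw in np.arange(0,6.3,.8):
    p2,r=fit([(D,X,wd)],[500,300,yaw])
    if abs(r).max()<2.5: print("hd",k,p2,abs(r).max());break
E
```

```text
hood [522.18  41.88   1.6 ] [[-0.5, 0.4], [-1.4, 0.4], [-0.3, 0.4], [-0.2, 1.9], [-1.7, 0.3], [-0.6, 0.4], [-1.0, 0.2], [-0.7, 0.2]]
hood [519.34  41.45   1.6 ] [[0.1, -0.3], [-0.8, -0.4], [0.2, -0.3], [0.3, 1.1]]
hood [525.94  41.85   1.61] [[-0.4, 0.0], [0.5, -0.0], [-0.1, 0.1], [0.0, -0.1]]
[[189.69  55.58]
 [ 43.12 178.61]] [[259.53 539.58]
 [456.8  475.41]]
drive [521.93  17.52   1.64] [ 0.3  -0.5  -0.29  0.46]
in caddy -24.346409584851575 0.9063076549190233
```

```bash
python3 - <<'E'
from h import *
from station import get_calibration
S=get_calibration("scene");D=get_calibration("side")
np.set_printoptions(precision=2,suppress=True)
X1=np.array([[9,15,120],[9,-15,120],[-9,-15,120],[-9,15,120]])
ws=cu([[262,90],[318,108],[255,178],[200,160]],235,110,10)
wd=cu([[300,58],[350,100],[260,165],[210,125]],300,240,10)
for nm,c,w in (("S",S,ws),("D",D,wd)):
 for k in range(2):
  X=np.roll(X1,k,0)
  b=min((fit([(c,X,w)],[500,250,y]) for y in np.arange(0,6.3,.7)),key=lambda t:abs(t[1]).sum())
  print(nm,k,b[0],b[1])
# holder top/bottom
T=np.array([[22,31,64],[22,-31,64],[-22,-31,64],[-22,31,64]])
B=T*[1,1,0]
us=cu([[385,222],[288,375],[150,325],[298,522],[165,470],[408,360]],235,110,10)
for k in range(4):
  t=np.roll(T,k,0);b_=t*[1,1,0]
  X=np.array([t[0],t[1],t[2],b_[1],b_[2],b_[0]])
  b=min((fit([(S,X,us)],[500,250,y]) for y in np.arange(0,6.3,.7)),key=lambda t:abs(t[1]).sum())
  print("holdS",k,b[0],b[1])
ud=cu([[425,240],[240,362],[125,245]],300,240,10)
for k in range(4):
  X=np.roll(T,k,0)[:3]
  b=min((fit([(D,X,ud)],[500,250,y]) for y in np.arange(0,6.3,.7)),key=lambda t:abs(t[1]).sum())
  print("holdD",k,b[0],b[1])
E
```

```text
S 0 [ 531.33 -245.92  -15.85] [-0.76 -0.29  0.13  4.22  0.8   0.26 -0.16 -4.31]
S 1 [ 531.36 -245.81   -4.45] [-0.13 -0.3   0.    0.21  0.2   0.33 -0.08 -0.25]
D 0 [ 535.58 -246.27   31.58] [-2.03 -0.72 -0.49  4.01  1.95  0.67  0.48 -4.35]
D 1 [ 535.58 -246.62  -13.76] [ 0.01 -0.36  0.22 -0.02 -0.01  0.53 -0.22 -0.12]
holdS 0 [ 529.34 -250.43  177.84] [ 0.63 -0.57 -0.04 -0.63 -0.68 -0.53  0.6   0.22 -0.05  0.57 -0.44  1.33]
holdS 1 [ 535.08 -249.32  421.46] [ 0.42  2.5   4.89 -1.37 -2.95 -1.02  5.36 -0.51 -2.24  0.07 -0.63  4.37]
holdS 2 [ 529.34 -250.43 -459.9 ] [ 0.63 -0.57 -0.04 -0.63 -0.68 -0.53  0.6   0.22 -0.05  0.57 -0.44  1.33]
holdS 3 [ 535.08 -249.32 -429.91] [ 0.42  2.5   4.89 -1.37 -2.95 -1.02  5.36 -0.51 -2.24  0.07 -0.63  4.37]
holdD 0 [ 536.46 -245.75 -434.82] [ 0.73 -0.52 -0.54  0.42 -0.1   0.04]
holdD 1 [ 534.15 -244.63  267.59] [-0.27  0.41  7.64  0.32 -1.14 -1.04]
holdD 2 [ 536.46 -245.75 -513.36] [ 0.73 -0.52 -0.54  0.42 -0.1   0.04]
holdD 3 [ 534.15 -244.63  710.55] [-0.27  0.41  7.64  0.32 -1.14 -1.04]
```

```bash
cat >> h.py <<'E'
def rep(target=None,rv=None):
    """state, delta to target in tool units"""
    from station import robot
    s=robot.state(); R=Ro.from_rotvec(s["eef_rot"])
    print("t",round(s["time_s"],2),"tcp",np.round(s["tcp_pos"],1),"F",np.round(s["ft_force"],2),"w",round(s["grip_width"],1),"q",np.round(s["joints"],2))
    M=R.as_matrix(); print("tool x,y,z:",M[:,0].round(3),M[:,1].round(3),M[:,2].round(3),"jaw yaw",np.arctan2(M[1,2],M[0,2]).round(4))
    if target is not None: print("shift units",(M.T@(np.array(target)-s["tcp_pos"])/25).round(3))
    return s,M
def down(yaw):
    x=np.array([0,0,-1.]); z=np.array([np.cos(yaw),np.sin(yaw),0]); return np.c_[x,np.cross(z,x),z]
def turn(M,yaw): return np.degrees(Ro.from_matrix(M.T@down(yaw)).as_rotvec())/5
E
python3 - <<'E'
from h import *
from station import get_calibration
s,M=rep([480,120,290])
c=get_calibration("wrist"); C=-c["R"].T@c["t"]; print("cam",C, "in tool",M.T@(C-s["tcp_pos"]), M.T@c["R"].T)
for y in (1.89,-1.25,1.6): print(y,turn(M,y))
E
```

```text
t 0.15 tcp [280.  585.8 230.2] F [-1.05  0.14  0.35] w 85.1 q [-1.22  0.38  0.04  1.6  -0.02  1.16 -0.05]
tool x,y,z: [-0.001 -0.002 -1.   ] [-0.902  0.431 -0.   ] [ 0.431  0.902 -0.002] jaw yaw 1.1251
shift units [ -2.364 -15.253 -13.368]
cam [208.33929386 620.67832064 372.97948051] in tool [-142.79761834   79.63706992    0.28925148] [[-1.35134724e-04 -3.14705692e-01  9.49189291e-01]
 [ 2.36066273e-04 -9.49189283e-01 -3.14705656e-01]
 [ 9.99999963e-01  1.81543916e-04  2.02559831e-04]]
1.89 [-8.76517706e+00 -2.25119237e-02 -7.65502200e-03]
-1.25 [ 2.72165579e+01 -9.58695736e-03  2.81198814e-02]
1.6 [-5.44202303e+00 -2.30317459e-02 -4.25718771e-03]
```

```bash
cat >> h.py <<'E'
def plan(p0,yaw0,p1,yaw1,n,nd=2):
    """even world-straight path; prints rows of dx dy dz wx, tool units"""
    p=np.array(p0,float);y=yaw0
    M0=down(yaw0); w=-np.degrees(yaw1-yaw0)/5/n
    out=[]
    for i in range(n):
        M=down(y); tgt=np.array(p0)+(np.array(p1)-p0)*(i+1)/n
        d=np.round(M.T@(tgt-p)/25,nd); wr=round(w*(i+1),nd)-round(w*i,nd)
        p=p+M@d*25; y=y-np.radians(wr*5)
        out.append((d,round(wr,nd)))
    for i in range(0,n,10): print("; ".join(f"{d[0]:g} {d[1]:g} {d[2]:g} {w:g} 0 0 G" for d,w in out[i:i+10]))
    print("end",p,y)
E
python3 - <<'E'
from h import *
from station import get_calibration
D=get_calibration("side"); 
def ray(c,u,z):
    k=c["K"]; s=(np.array(u)-k[:2,2])/k[0,0]; r=s.copy()
    for _ in range(10): r=s/(1+c["k1"]*(r@r))
    d=c["R"].T@np.r_[r,1]; C=-c["R"].T@c["t"]; return C+d*(z-C[2])/d[2]
for u in [(187,105),(140,112),(110,120)]: print(u,ray(D,u,0))
for z in (0,150,200): print(ray(get_calibration("wrist"),(438,265),z))
plan([280,585.8,230],1.125,[560,-100,250],-1.25,30)
E
```

```text
(187, 105) [326.54972019 623.70772956   0.        ]
(140, 112) [155.13580671 648.71493417   0.        ]
(110, 120) [ 44.8819219  643.76165203   0.        ]
[456.34274706 661.31143367   0.        ]
[356.60396805 644.97014072 150.        ]
[323.35770839 639.52304307 200.        ]
-0.03 -0.73 -0.66 0.91 0 0 G; -0.02 -0.78 -0.61 0.9 0 0 G; -0.03 -0.83 -0.54 0.91 0 0 G; -0.03 -0.87 -0.47 0.91 0 0 G; -0.02 -0.9 -0.41 0.91 0 0 G; -0.03 -0.93 -0.33 0.9 0 0 G; -0.03 -0.95 -0.25 0.91 0 0 G; -0.02 -0.97 -0.18 0.91 0 0 G; -0.03 -0.99 -0.1 0.9 0 0 G; -0.03 -0.98 -0.03 0.91 0 0 G
-0.02 -0.99 0.05 0.91 0 0 G; -0.03 -0.98 0.13 0.91 0 0 G; -0.03 -0.96 0.21 0.9 0 0 G; -0.02 -0.95 0.29 0.91 0 0 G; -0.03 -0.92 0.36 0.91 0 0 G; -0.03 -0.89 0.43 0.9 0 0 G; -0.02 -0.85 0.49 0.91 0 0 G; -0.03 -0.81 0.57 0.91 0 0 G; -0.03 -0.77 0.63 0.91 0 0 G; -0.02 -0.71 0.68 0.9 0 0 G
-0.03 -0.65 0.74 0.91 0 0 G; -0.03 -0.6 0.79 0.91 0 0 G; -0.02 -0.53 0.83 0.91 0 0 G; -0.03 -0.46 0.87 0.9 0 0 G; -0.03 -0.39 0.91 0.91 0 0 G; -0.02 -0.32 0.94 0.91 0 0 G; -0.03 -0.24 0.95 0.9 0 0 G; -0.03 -0.17 0.98 0.91 0 0 G; -0.02 -0.09 0.98 0.91 0 0 G; -0.03 -0.01 0.99 0.91 0 0 G
end [ 560.12797698 -100.0123023   250.        ] -1.2503931119642824
```

>>> {"name": "play_rows", "arguments": {"increments": "-0.1 -0.73 -0.66 0 0 0 -1; -0.1 -0.73 -0.66 0 0 0 -1; -0.1 -0.73 -0.66 0 0 0 -1; -0.1 -0.75 -0.66 1 0 0 -1; -0.1 -0.8 -0.6 1 0 0 -1; -0.1 -0.85 -0.5 1 0 0 -1; -0.1 -0.9 -0.42 1 0 0 -1; 0 -0.92 -0.35 1 0 0 -1; 0 -0.95 -0.25 1 0 0 -1; 0 -0.97 -0.15 1 0 0 -1"}}

```text
time_s: 1.15
tcp_pos: [378.8, 358.8, 248.5]
eef_rot: [-0.401, 1.534, 0.4]
ft_force: [-0.2, 0.1, 0.6]
grip_width: 85.5
```

```bash
python3 - <<'E'
from h import *
s,M=rep()
plan(s["tcp_pos"],np.arctan2(M[1,2],M[0,2]),[570,-90,250],-1.25,20)
E
```

```text
t 1.15 tcp [378.8 358.8 248.5] F [-0.17  0.11  0.59] w 85.5 q [-1.04  0.12  0.22  1.89 -0.03  1.13 -0.3 ]
tool x,y,z: [-0. -0. -1.] [-0.489  0.872 -0.   ] [ 0.872  0.489 -0.001] jaw yaw 0.5106
-0 -0.97 -0.11 1.01 0 0 G; -0.01 -0.98 -0.01 1.01 0 0 G; 0 -0.97 0.06 1.01 0 0 G; -0 -0.96 0.15 1.01 0 0 G; -0.01 -0.95 0.24 1 0 0 G; 0 -0.92 0.32 1.01 0 0 G; -0 -0.89 0.4 1.01 0 0 G; -0 -0.86 0.47 1.01 0 0 G; -0.01 -0.8 0.55 1.01 0 0 G; -0 -0.76 0.62 1.01 0 0 G
-0 -0.7 0.68 1.01 0 0 G; -0.01 -0.63 0.74 1.01 0 0 G; 0 -0.57 0.79 1 0 0 G; -0 -0.5 0.84 1.01 0 0 G; -0.01 -0.42 0.88 1.01 0 0 G; 0 -0.34 0.91 1.01 0 0 G; -0 -0.26 0.94 1.01 0 0 G; -0.01 -0.18 0.96 1.01 0 0 G; 0 -0.09 0.97 1.01 0 0 G; -0 -0.01 0.98 1.01 0 0 G
end [569.94176217 -90.01925752 249.96480666] -1.2504235546040492
```

>>> {"name": "play_rows", "arguments": {"increments": "0 -0.97 -0.11 1 0 0 -1; 0 -0.98 0 1 0 0 -1; 0 -0.97 0.06 1 0 0 -1; 0 -0.96 0.15 1 0 0 -1; 0 -0.95 0.24 1 0 0 -1; 0 -0.92 0.32 1 0 0 -1; 0 -0.89 0.4 1 0 0 -1; 0 -0.86 0.47 1 0 0 -1; 0 -0.8 0.55 1 0 0 -1; 0 -0.76 0.62 1 0 0 -1"}}

```text
time_s: 2.15
tcp_pos: [476.2, 135.3, 248.5]
eef_rot: [0.284, 1.553, -0.284]
ft_force: [-0.3, -0.4, -0.2]
grip_width: 85.3
```

>>> {"name": "play_rows", "arguments": {"increments": "0 -0.7 0.68 1 0 0 -1; 0 -0.63 0.74 1 0 0 -1; 0 -0.57 0.79 1 0 0 -1; 0 -0.5 0.84 1 0 0 -1; 0 -0.42 0.88 1 0 0 -1; 0 -0.34 0.91 1 0 0 -1; 0 -0.26 0.94 1 0 0 -1; 0 -0.18 0.96 1 0 0 -1; 0 0 0.5 1 0 0 -1; 0 0 0 1 0 0 -1"}}

```text
time_s: 3.15
tcp_pos: [562.3, -57.0, 249.0]
eef_rot: [0.963, 1.345, -0.965]
ft_force: [0.1, 1.1, -0.5]
grip_width: 85.3
```

```bash
cat >> h.py <<'E'
def shot(n,f):
    from station import snapshot,get_calibration
    import pickle
    c=get_calibration(n); im=snapshot(n)[:,:,::-1]; cv2.imwrite(f"pics/{f}.png",im); pickle.dump(c,open(f"pics/{f}.pkl","wb")); return im,c
def crop(im,x0,y0,x1,y1,f,n):
    cv2.imwrite(f"pics/{n}.png",cv2.resize(im[y0:y1,x0:x1],None,fx=f,fy=f,interpolation=cv2.INTER_CUBIC))
E
python3 - <<'E'
from h import *
rep(); im,c=shot("wrist","w1"); rep()
E
```

```text
t 3.15 tcp [562.3 -57.  249. ] F [ 0.13  1.12 -0.47] w 85.3 q [-0.59  0.24  0.71  1.81 -0.17  1.15 -1.06]
tool x,y,z: [ 0.001 -0.002 -1.   ] [0.947 0.322 0.   ] [ 0.322 -0.947  0.002] jaw yaw -1.2428
t 3.2 tcp [562.  -55.6 248.7] F [-0.13  0.23  0.03] w 85.5 q [-0.59  0.24  0.71  1.82 -0.17  1.15 -1.06]
tool x,y,z: [ 0.    -0.001 -1.   ] [ 0.947  0.322 -0.   ] [ 0.322 -0.947  0.001] jaw yaw -1.2432
```

View pics/w1.png

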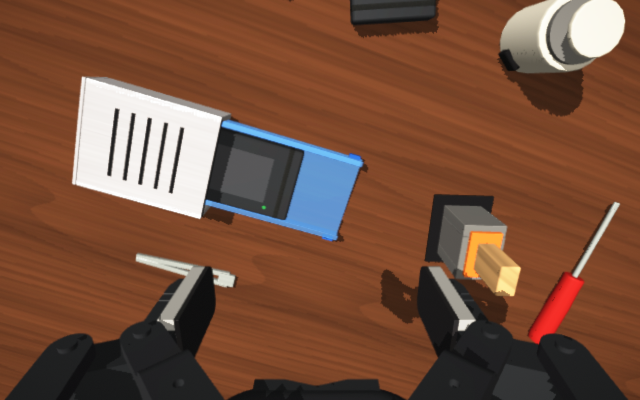

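The wrist view shows everything clearly: the hood at (75–230, 78–218), the caddy's rear end near (350,195) and the pusher top near (503,278). I'll enlarge these.

```bash
python3 - <<'E'
from h import *
im=cv2.imread("pics/w1.png")
crop(im,65,65,225,225,4,"w1a"); crop(im,195,105,375,250,4,"w1b"); crop(im,420,185,530,305,5,"w1c")
E
```

```text
(no output)
```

View pics/w1a.png

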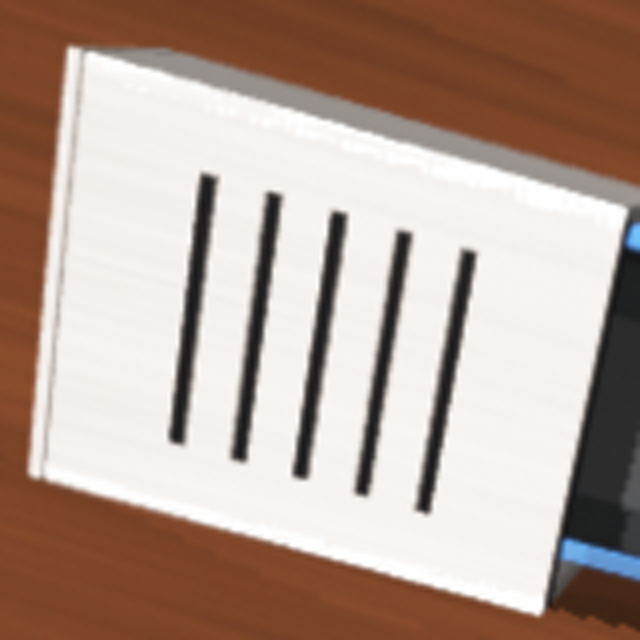

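View pics/w1b.png

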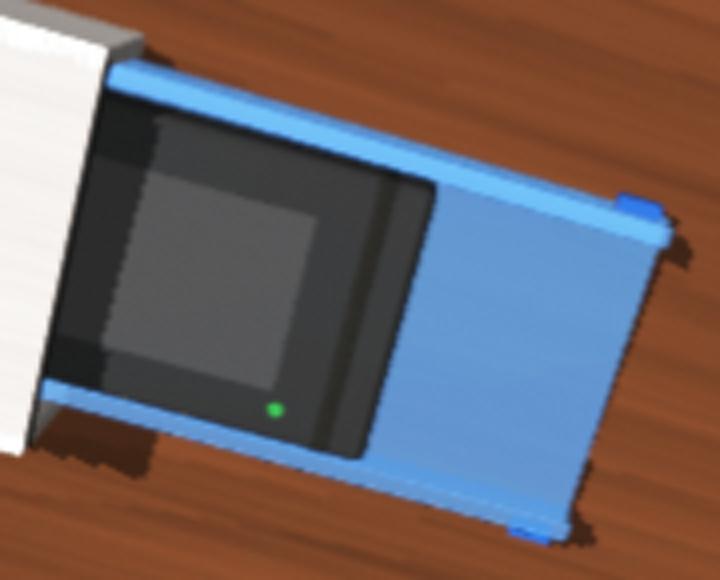

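View pics/w1c.png

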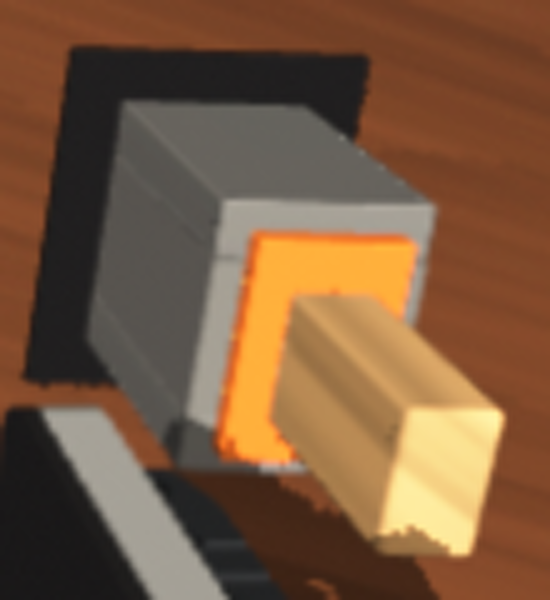

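```bash
python3 - <<'E'
from h import *
import pickle
from station import get_calibration
S=get_calibration("scene");D=get_calibration("side")
np.set_printoptions(precision=2,suppress=True)
W=pickle.load(open("pics/w1.pkl","rb"))
H=np.array([[0,55,42],[0,-55,42],[136,55,42],[136,-55,42]])
us=cu([[465,190],[302,345],[718,365],[553,525]],280,155,6)
ud=cu([[148,280],[357,215],[60,97],[262,40]],245,150,6)
uw=cu([[543,613],[627,210],[33,476],[70,48]],65,65,4)
p,r=fit([(W,H,uw)],[522,42,1.6]); print("hood W",p,r)
C=[[-150,48,18],[-150,-48,18]]; uc=cu([[570,535],[670,235]],195,105,4)
p2,r=fit([(W,H,uw),(W,C,uc)],p);print("hood+caddy",p2,r)
R=[[-59,40,24],[-59,-40,24]]; ur=cu([[360,458],[437,185]],195,105,4)
q,r=fit([(W,R,ur)],p); print("drive",q,r)
c,s=np.cos(p2[2]),np.sin(p2[2]); d=q[:2]-p2[:2]; print("in caddy",c*d[0]+s*d[1],-s*d[0]+c*d[1])
# yaw -1.25: local x ~ image right; local y ~ tool y ~ image up
X1=np.array([[-9,15,120],[9,15,120],[9,-15,120],[-9,-15,120]]); u1=cu([[407,407],[503,412],[470,553],[378,548]],420,185,5)
p,r=fit([(W,X1,u1)],[533,-246,-1.25]); print("handle",p,r)
T=np.array([[-22,31,64],[22,31,64],[-22,-31,64]]); u2=cu([[220,200],[435,207],[185,468]],420,185,5)
p,r=fit([(W,T,u2)],[533,-246,-1.25]); print("holder",p,r)
K=np.array([[-16,25,70],[16,25,70],[-16,-25,70]]); u3=cu([[255,233],[418,238],[217,455]],420,185,5)
p,r=fit([(W,K,u3)],[533,-246,-1.25]); print("collar",p,r)
p,r=fit([(W,X1,u1),(W,T,u2),(W,K,u3)],[533,-246,-1.25]); print("all",p,r)
E
```

```text
hood W [525.06  41.18   1.61] [ 0.37  0.86  0.65 -0.33 -0.59  0.25 -0.45 -0.35]
hood+caddy [524.9   41.3    1.61] [ 0.19  0.95  0.53 -0.2  -0.75  0.25 -0.54 -0.32 -0.51  1.8   1.58 -1.75]
drive [527.95  14.83   1.62] [-0.06  0.24  0.06 -0.21]
in caddy -26.572330295318466 -1.9891434180943144
handle [ 536.87 -245.27   -1.27] [-0.25 -0.33  0.73 -1.08  0.33  0.39 -0.87  1.22]
holder [ 536.53 -246.45   -1.24] [ 0.22  0.2   0.38 -1.27 -0.73  0.91]
collar [ 537.24 -244.99   -1.27] [ 0.54  0.06 -0.47 -0.19 -0.06  0.12]
all [ 536.85 -245.42   -1.26] [-0.17 -0.23  0.82 -1.04  0.51  0.43 -0.69  1.32  0.04 -0.75  0.1  -1.48
 -1.95  0.06  0.48  0.68 -0.49  0.13  0.35  0.68]
```

```bash
python3 - <<'E'
from h import *
s,M=rep([537,-245.5,150]); print(turn(M,-1.26))
E
```

```text
t 3.2 tcp [562.  -55.6 248.7] F [-0.13  0.23  0.03] w 85.5 q [-0.59  0.24  0.71  1.82 -0.17  1.15 -1.06]
tool x,y,z: [ 0.    -0.001 -1.   ] [ 0.947  0.322 -0.   ] [ 0.322 -0.947  0.001] jaw yaw -1.2432
shift units [ 3.959 -3.388  6.867]
[0.19260369 0.0150891  0.00476663]
```

>>> {"name": "play_rows", "arguments": {"increments": "0.3 -0.35 0.7 0.05 0 0 -1; 0.4 -0.4 0.85 0.05 0 0 -1; 0.5 -0.45 0.9 0.05 0 0 -1; 0.5 -0.45 0.9 0.04 0 0 -1; 0.5 -0.45 0.9 0 0 0 -1; 0.5 -0.45 0.9 0 0 0 -1; 0.5 -0.4 0.85 0 0 0 -1; 0.4 -0.3 0.6 0 0 0 -1; 0.36 -0.14 0.27 0 0 0 -1; 0 0 0 0 0 0 -1"}}

```text
time_s: 4.2
tcp_pos: [534.9, -243.8, 148.3]
eef_rot: [0.969, 1.346, -0.972]
ft_force: [-0.1, 0.2, -0.0]
grip_width: 85.5
```

```bash
python3 - <<'E'
from h import *
rep([537,-245.5,150]); im,c=shot("wrist","w2")
E
```

```text
t 4.2 tcp [ 534.9 -243.8  148.3] F [-0.08  0.15 -0.05] w 85.5 q [-0.23  0.43  0.72  1.85 -0.34  0.99 -0.61]
tool x,y,z: [-0.003  0.    -1.   ] [ 0.949  0.315 -0.003] [ 0.315 -0.949 -0.001] jaw yaw -1.2505
shift units [-0.067  0.058  0.09 ]
```

View pics/w2.png

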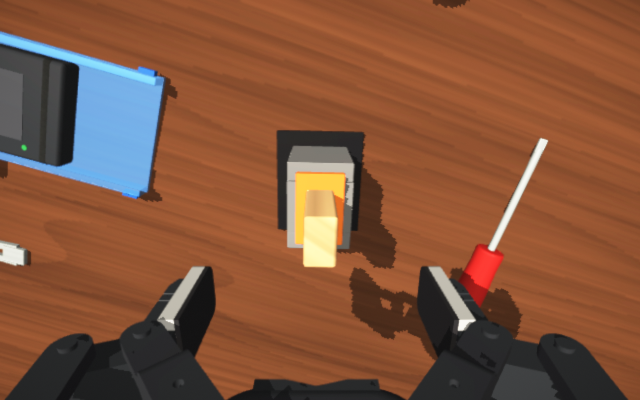

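The pusher stands centred between the fingers, with its handle top near (320,240) and its collar near (320,190).

```bash
python3 - <<'E'
from h import *
im=cv2.imread("pics/w2.png"); crop(im,270,125,370,275,5,"w2a")
E
```

```text
(no output)
```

View pics/w2a.png

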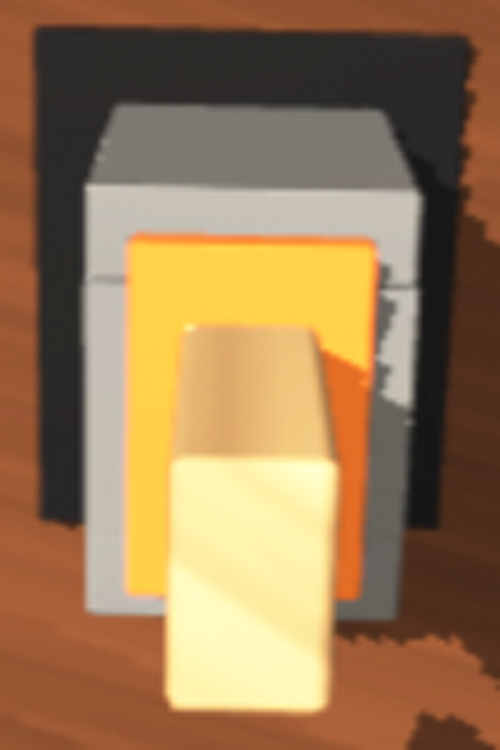

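```bash
python3 - <<'E'
from h import *
import pickle
np.set_printoptions(precision=2,suppress=True)
W=pickle.load(open("pics/w2.pkl","rb"))
def q(a,b,z): return np.array([[-a,b,z],[a,b,z],[a,-b,z],[-a,-b,z]])
def go(n,X,u):
    p,r=fit([(W,X,cu(u,270,125,5))],[536,-246,-1.25]); print(n,p,r)
go("handle",q(9,15,120),[[170,458],[338,461],[328,712],[167,706]])
go("collar",q(16,25,70),[[126,235],[377,240],[360,598],[126,594]])
go("holder",q(22,31,64),[[86,186],[420,190],[398,617],[88,612]])
E
```

```text
handle [ 536.58 -246.06   -1.27] [-0.63 -0.82  0.77 -0.7   0.46  0.73 -0.57  1.28]
collar [ 536.77 -245.97   -1.27] [ 0.03  0.28 -0.04  0.25  0.03 -0.28 -0.02 -0.33]
holder [ 536.41 -246.24   -1.27] [-0.53 -0.65  0.41 -0.25  0.26  0.57 -0.16  0.54]
```

```bash
python3 - <<'E'
from h import *
s,M=rep([536.6,-246.1,77.5]); print(turn(M,-1.27))
E
```

```text
t 4.25 tcp [ 535.9 -242.6  149. ] F [ 1.16 -0.02  0.42] w 85.5 q [-0.23  0.43  0.72  1.85 -0.34  0.99 -0.61]
tool x,y,z: [-0.002  0.001 -1.   ] [ 0.949  0.317 -0.001] [ 0.317 -0.949 -0.001] jaw yaw -1.2485
shift units [ 2.861 -0.015  0.145]
[ 0.24582058 -0.01303523  0.01505212]
```

>>> {"name": "play_rows", "arguments": {"increments": "0.2 0 0.07 0.12 0 0 -1; 0.4 0 0.07 0.12 0 0 -1; 0.5 0 0 0 0 0 -1; 0.5 0 0 0 0 0 -1; 0.5 0 0 0 0 0 -1; 0.4 0 0 0 0 0 -1; 0.25 0 0 0 0 0 -1; 0.1 0 0 0 0 0 -1; 0 0 0 0 0 0 -1; 0 0 0 0 0 0 -1"}}

```text
time_s: 5.25
tcp_pos: [537.8, -246.4, 79.0]
eef_rot: [0.984, 1.336, -0.984]
ft_force: [-1.1, 0.2, 0.3]
grip_width: 85.1
```

```bash
python3 - <<'E'
from h import *
s,M=rep([536.6,-246.1,77.5]); print(turn(M,-1.27))
E
```

```text
t 5.25 tcp [ 537.8 -246.4   79. ] F [-1.1   0.19  0.35] w 85.1 q [-0.17  0.54  0.67  1.88 -0.43  0.87 -0.56]
tool x,y,z: [ 0.001 -0.    -1.   ] [0.955 0.297 0.001] [ 0.297 -0.955  0.001] jaw yaw -1.2689
shift units [ 0.059 -0.043 -0.024]
[ 0.01286487  0.0073426  -0.00884498]
```

>>> {"name": "play_rows", "arguments": {"increments": "0.04 0 0 0 0 0 1; 0 0 0 0 0 0 1; 0 0 0 0 0 0 1; 0 0 0 0 0 0 1; 0 0 0 0 0 0 1; 0 0 0 0 0 0 1; 0 0 0 0 0 0 1; 0 0 0 0 0 0 1; 0 0 0 0 0 0 1; 0 0 0 0 0 0 1", "squeeze": 100}}

```text
time_s: 6.25
tcp_pos: [537.6, -246.2, 77.8]
eef_rot: [0.984, 1.337, -0.984]
ft_force: [0.6, 1.2, 1.6]
grip_width: 17.0
```

```bash
python3 - <<'E'
from h import *
s,M=rep()
E
```

```text
t 6.25 tcp [ 537.6 -246.2   77.8] F [0.58 1.24 1.58] w 17.0 q [-0.17  0.54  0.67  1.88 -0.43  0.87 -0.56]
tool x,y,z: [ 0.001 -0.    -1.   ] [0.955 0.298 0.   ] [ 0.298 -0.955  0.   ] jaw yaw -1.2687
```

>>> {"name": "play_rows", "arguments": {"increments": "-0.1 0 0 0 0 0 1; -0.2 0 0 0 0 0 1; -0.3 0 0 0 0 0 1; -0.4 0 0 0 0 0 1; -0.5 0 0 0 0 0 1; -0.5 0 0 0 0 0 1; -0.5 0 0 0 0 0 1; -0.4 0 0 0 0 0 1; -0.3 0 0 0 0 0 1; -0.1 0 0 0 0 0 1"}}

```text
time_s: 7.25
tcp_pos: [538.0, -246.3, 161.3]
eef_rot: [0.984, 1.335, -0.983]
ft_force: [0.3, 0.8, -1.3]
grip_width: 17.1
```

```bash
python3 - <<'E'
from h import *
s,M=rep([530,-71,160]); print(turn(M,-1.53))
im,c=shot("wrist","w3"); y=np.arctan2(M[1,2],M[0,2])
plan(s["tcp_pos"],y,[530,-71,160],-1.53,10)
E
```

```text
t 7.25 tcp [ 538.  -246.3  161.3] F [ 0.31  0.84 -1.34] w 17.1 q [-0.23  0.42  0.74  1.83 -0.33  1.01 -0.63]
tool x,y,z: [ 0.002 -0.    -1.   ] [0.955 0.298 0.002] [ 0.298 -0.955  0.001] jaw yaw -1.2687
shift units [ 0.047  1.782 -6.788]
[ 2.99467566  0.00721663 -0.01906004]
0.01 0.18 -0.68 0.3 0 0 G; 0 0.16 -0.68 0.3 0 0 G; 0.01 0.14 -0.69 0.3 0 0 G; 0 0.13 -0.69 0.3 0 0 G; 0.01 0.1 -0.69 0.3 0 0 G; 0 0.09 -0.7 0.3 0 0 G; 0.01 0.07 -0.7 0.3 0 0 G; 0 0.05 -0.7 0.3 0 0 G; 0.01 0.03 -0.7 0.3 0 0 G; 0 0.02 -0.7 0.29 0 0 G
end [530.02095604 -71.01420185 160.00758186] -1.5295925586460521
```

View pics/w3.png

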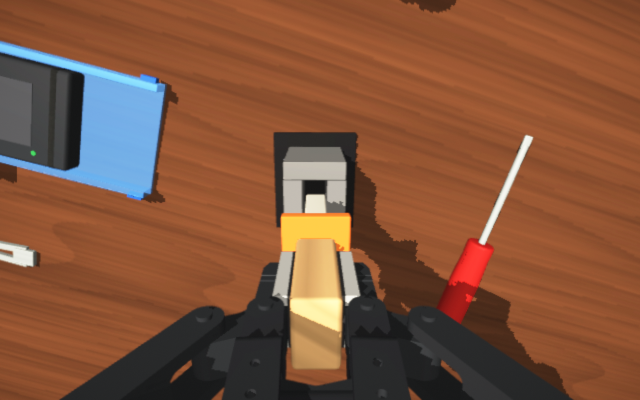

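The pusher is held upright and the slot at (315,185) is empty and clear. Next I move to the spot behind the drive.

>>> {"name": "play_rows", "arguments": {"increments": "0 0.1 -0.35 0.3 0 0 1; 0 0.18 -0.7 0.3 0 0 1; 0 0.18 -0.85 0.3 0 0 1; 0 0.15 -0.9 0.3 0 0 1; 0 0.12 -0.95 0.3 0 0 1; 0 0.1 -0.95 0.3 0 0 1; 0 0.08 -0.9 0.3 0 0 1; 0 0.05 -0.75 0.3 0 0 1; 0 0.03 -0.45 0.3 0 0 1; 0 0 -0.1 0.3 0 0 1"}}

```text
time_s: 8.3
tcp_pos: [528.1, -69.3, 159.3]
eef_rot: [1.178, 1.231, -1.179]
ft_force: [0.9, -0.6, -0.6]
grip_width: 17.2
```

```bash
python3 - <<'E'
from h import *
s,M=rep([530,-71,84]); print(turn(M,-1.53))
im,c=shot("wrist","w4"); im,c=shot("scene","s4"); crop(im,240,100,420,260,4,"s4a")
E
```

```text
t 8.3 tcp [528.1 -69.3 159.3] F [ 0.89 -0.6  -0.56] w 17.2 q [-0.62  0.31  0.78  1.98 -0.26  0.96 -1.24]
tool x,y,z: [-0.002  0.001 -1.   ] [ 0.999  0.042 -0.001] [ 0.042 -0.999 -0.001] jaw yaw -1.5284
shift units [3.013 0.078 0.075]
[ 0.01877661 -0.01104938  0.01697495]
```

View pics/w4.png

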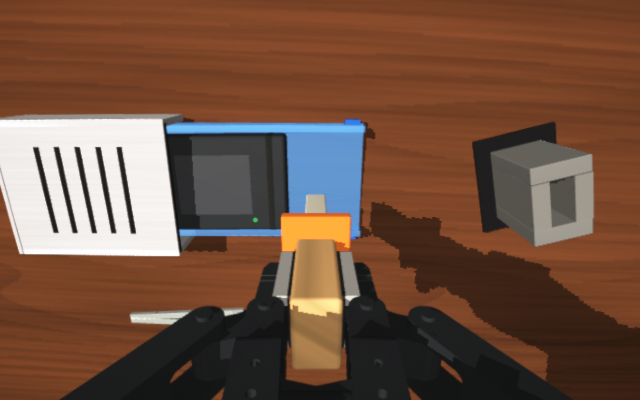

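View pics/s4a.png

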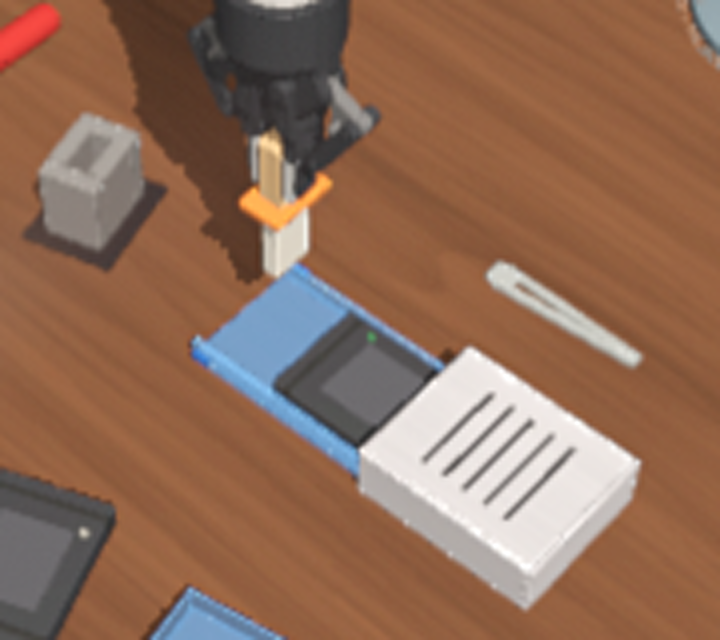

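>>> {"name": "play_rows", "arguments": {"increments": "0.15 0.07 0.05 0 0 0 1; 0.3 0 0 0 0 0 1; 0.45 0 0 0 0 0 1; 0.5 0 0 0 0 0 1; 0.5 0 0 0 0 0 1; 0.45 0 0 0 0 0 1; 0.35 0 0 0 0 0 1; 0.2 0 0 0 0 0 1; 0.1 0 0 0 0 0 1; 0 0 0 0 0 0 1"}}

```text
time_s: 9.4
tcp_pos: [530.3, -72.8, 84.8]
eef_rot: [1.179, 1.228, -1.18]
ft_force: [0.6, 0.0, -0.5]
grip_width: 16.7
```

```bash
python3 - <<'E'
from h import *
im,c=shot("side","d5"); crop(im,245,150,345,245,6,"d5a"); im,c=shot("wrist","w5")
s,M=rep([530,-71,84])
u=np.array([np.cos(1.61),np.sin(1.61)]); d=s["tcp_pos"][:2]-[525,41.2]; print("caddy x",d@u,"y",d@[-u[1],u[0]])
E
```

```text
t 9.5 tcp [530.8 -72.9  85.4] F [ 0.02  1.06 -1.42] w 16.8 q [-0.54  0.43  0.71  2.01 -0.38  0.83 -1.14]
tool x,y,z: [ 0.001 -0.    -1.   ] [0.999 0.04  0.001] [ 0.04  -0.999  0.   ] jaw yaw -1.5305
shift units [ 0.057 -0.027 -0.076]
caddy x -114.21795921831912 y -1.2824760050832344
```

View pics/d5a.png

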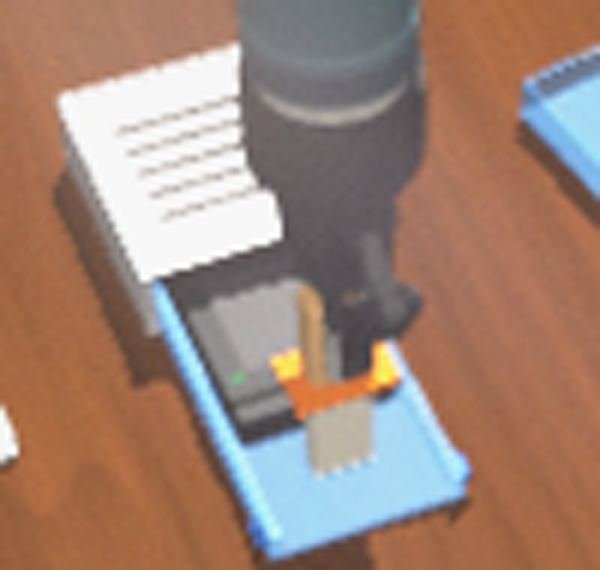

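View pics/w5.png

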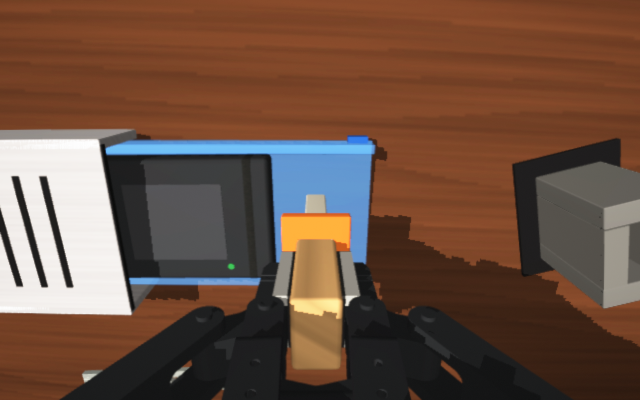

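The foot stands on the caddy's centre line about 22 mm behind the drive. I'll start a slow approach.

>>> {"name": "play_rows", "arguments": {"increments": "0 0 -0.08 0 0 0 1; 0 0 -0.08 0 0 0 1; 0 0 -0.08 0 0 0 1; 0 0 -0.08 0 0 0 1; 0 0 -0.08 0 0 0 1; 0 0 -0.08 0 0 0 1; 0 0 -0.08 0 0 0 1; 0 0 -0.08 0 0 0 1; 0 0 -0.08 0 0 0 1; 0 0 -0.08 0 0 0 1"}}

```text
time_s: 10.5
tcp_pos: [529.5, -52.6, 85.0]
eef_rot: [1.179, 1.228, -1.18]
ft_force: [0.7, 0.6, -1.4]
grip_width: 17.2
```

>>> {"name": "play_rows", "arguments": {"increments": "0 0 -0.06 0 0 0 1; 0 0 -0.06 0 0 0 1; 0 0 -0.06 0 0 0 1; 0 0 -0.06 0 0 0 1; 0 0 -0.06 0 0 0 1; 0 0 -0.06 0 0 0 1; 0 0 -0.06 0 0 0 1; 0 0 -0.06 0 0 0 1; 0 0 0 0 0 0 1; 0 0 0 0 0 0 1"}}

```text
time_s: 11.5
tcp_pos: [529.0, -40.4, 85.1]
eef_rot: [1.18, 1.229, -1.179]
ft_force: [-0.6, -1.1, -1.0]
grip_width: 16.8
```

```bash
python3 - <<'E'
from h import *
from station import robot,snapshot
rep()
im,c=shot("wrist","w6");
for i in range(3):
    s=robot.state(); print(s["tcp_pos"].round(2),s["ft_force"].round(2),s["ft_torque"].round(3)); 
    if i<2: snapshot("wrist")
d=s["tcp_pos"][:2]-[525,41.2];u=np.array([np.cos(1.61),np.sin(1.61)]); print("caddy x",d@u,"y",d@[-u[1],u[0]])
E
```

```text
t 11.5 tcp [529.  -40.4  85.1] F [-0.56 -1.08 -0.96] w 16.8 q [-0.6   0.42  0.71  2.03 -0.37  0.82 -1.21]
tool x,y,z: [-0.     0.001 -1.   ] [ 0.999  0.041 -0.   ] [ 0.041 -0.999 -0.001] jaw yaw -1.5303
[529.06 -40.47  85.05] [-0.54 -0.03 -1.11] [-0.022 -0.033 -0.001]
[529.03 -40.53  85.03] [-0.1   0.62 -0.97] [-0.013 -0.018  0.027]
[529.02 -40.58  85.03] [ 0.41 -0.11 -1.86] [ 0.03  -0.005 -0.026]
caddy x -81.8756299783371 y -0.8130581656206339
```

View pics/w6.png

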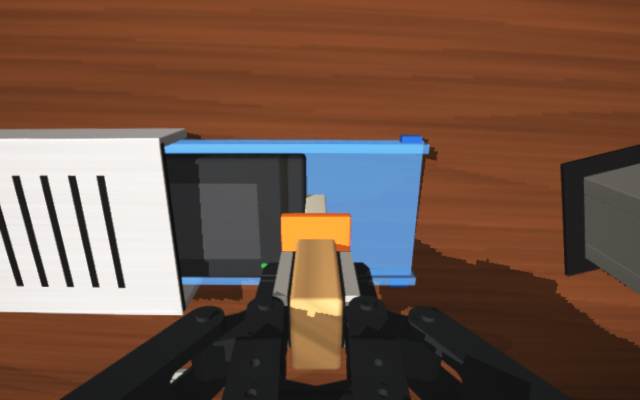

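The drive is moving with the foot; its rear is now at caddy x of about −76. It's certainly free up to −60.

>>> {"name": "play_rows", "arguments": {"increments": "0 0 -0.06 0 0 0 1; 0 0 -0.06 0 0 0 1; 0 0 -0.06 0 0 0 1; 0 0 -0.06 0 0 0 1; 0 0 -0.06 0 0 0 1; 0 0 -0.06 0 0 0 1; 0 0 -0.06 0 0 0 1; 0 0 -0.06 0 0 0 1; 0 0 -0.04 0 0 0 1; 0 0 -0.04 0 0 0 1"}}

```text
time_s: 12.65
tcp_pos: [528.4, -26.7, 85.0]
eef_rot: [1.179, 1.228, -1.179]
ft_force: [-0.8, -1.2, -1.0]
grip_width: 17.1
```

```bash
cat >> h.py <<'E'
def cad():
    s,M=rep(); u=np.array([np.cos(1.61),np.sin(1.61)]); d=s["tcp_pos"][:2]-[525,41.2]; print("foot front caddy x",round(d@u+6,2),"y",round(d@[-u[1],u[0]],2),"Fpush",round(-s["ft_force"][:2]@u,2),"T",s["ft_torque"].round(3))
E
python3 -c "
from h import *
cad()"
```

```text
t 12.65 tcp [528.4 -26.7  85. ] F [-0.77 -1.22 -1.04] w 17.1 q [-0.63  0.42  0.71  2.03 -0.37  0.82 -1.24]
tool x,y,z: [ 0. -0. -1.] [0.999 0.04  0.   ] [ 0.04  -0.999  0.   ] jaw yaw -1.5304
foot front caddy x -62.02 y -0.78 Fpush 1.19 T [-0.34  -0.002 -0.04 ]
```

>>> {"name": "play_rows", "arguments": {"increments": "0 0 0 0 0 0 1; 0 0 0 0 0 0 1; 0 0 0 0 0 0 1; 0 0 0 0 0 0 1; 0 0 0 0 0 0 1; 0 0 0 0 0 0 1; 0 0 -0.012 0 0 0 1; 0 0 0 0 0 0 1; 0 0 0 0 0 0 1; 0 0 0 0 0 0 1"}}

```text
time_s: 13.65
tcp_pos: [528.3, -26.5, 85.0]
eef_rot: [1.179, 1.228, -1.18]
ft_force: [-0.8, -0.3, -1.6]
grip_width: 16.7
```

```bash
python3 -c "
from h import *
cad()"
```

```text
t 13.65 tcp [528.3 -26.5  85. ] F [-0.8  -0.34 -1.59] w 16.7 q [-0.63  0.42  0.71  2.03 -0.37  0.82 -1.24]
tool x,y,z: [-0.  0. -1.] [ 0.999  0.04  -0.   ] [ 0.04  -0.999 -0.   ] jaw yaw -1.5305
foot front caddy x -61.79 y -0.65 Fpush 0.31 T [-0.077  0.064  0.042]
```

>>> {"name": "play_rows", "arguments": {"increments": "0 0 -0.008 0 0 0 1; 0 0 -0.008 0 0 0 1; 0 0 -0.008 0 0 0 1; 0 0 -0.008 0 0 0 1; 0 0 -0.008 0 0 0 1; 0 0 -0.008 0 0 0 1; 0 0 -0.008 0 0 0 1; 0 0 -0.008 0 0 0 1; 0 0 -0.008 0 0 0 1; 0 0 -0.008 0 0 0 1"}}

```text
time_s: 14.65
tcp_pos: [528.4, -24.5, 85.0]
eef_rot: [1.179, 1.228, -1.179]
ft_force: [-0.2, -0.8, -1.9]
grip_width: 17.4
```

```bash
python3 -c "
from h import *
cad()"
```

```text
t 14.65 tcp [528.4 -24.5  85. ] F [-0.18 -0.76 -1.91] w 17.4 q [-0.63  0.42  0.71  2.03 -0.37  0.82 -1.24]
tool x,y,z: [ 0.  0. -1.] [0.999 0.04  0.   ] [ 0.04  -0.999 -0.   ] jaw yaw -1.5305
foot front caddy x -59.76 y -0.78 Fpush 0.75 T [-0.229 -0.012  0.008]
```

>>> {"name": "play_rows", "arguments": {"increments": "0 0 -0.008 0 0 0 1; 0 0 -0.008 0 0 0 1; 0 0 -0.008 0 0 0 1; 0 0 -0.008 0 0 0 1; 0 0 -0.008 0 0 0 1; 0 0 -0.008 0 0 0 1; 0 0 -0.008 0 0 0 1; 0 0 -0.008 0 0 0 1; 0 0 -0.008 0 0 0 1; 0 0 -0.008 0 0 0 1"}}

```text
time_s: 15.65
tcp_pos: [528.3, -22.5, 85.0]
eef_rot: [1.179, 1.228, -1.179]
ft_force: [0.1, -1.2, -1.5]
grip_width: 17.0
```

>>> {"name": "play_rows", "arguments": {"increments": "0 0 -0.008 0 0 0 1; 0 0 -0.008 0 0 0 1; 0 0 -0.008 0 0 0 1; 0 0 -0.008 0 0 0 1; 0 0 -0.008 0 0 0 1; 0 0 -0.008 0 0 0 1; 0 0 -0.008 0 0 0 1; 0 0 -0.008 0 0 0 1; 0 0 -0.008 0 0 0 1; 0 0 -0.008 0 0 0 1"}}

```text
time_s: 16.65
tcp_pos: [528.2, -20.5, 85.0]
eef_rot: [1.179, 1.228, -1.179]
ft_force: [0.0, -0.8, -1.1]
grip_width: 16.5
```

>>> {"name": "play_rows", "arguments": {"increments": "0 0 -0.008 0 0 0 1; 0 0 -0.008 0 0 0 1; 0 0 -0.008 0 0 0 1; 0 0 -0.008 0 0 0 1; 0 0 -0.008 0 0 0 1; 0 0 -0.008 0 0 0 1; 0 0 -0.008 0 0 0 1; 0 0 -0.008 0 0 0 1; 0 0 -0.008 0 0 0 1; 0 0 -0.008 0 0 0 1"}}

```text
time_s: 17.65
tcp_pos: [528.1, -18.5, 85.0]
eef_rot: [1.179, 1.228, -1.18]
ft_force: [-0.5, -0.8, -1.7]
grip_width: 16.8
```

>>> {"name": "play_rows", "arguments": {"increments": "0 0 -0.008 0 0 0 1; 0 0 -0.008 0 0 0 1; 0 0 -0.008 0 0 0 1; 0 0 -0.008 0 0 0 1; 0 0 -0.008 0 0 0 1; 0 0 -0.008 0 0 0 1; 0 0 -0.008 0 0 0 1; 0 0 -0.008 0 0 0 1; 0 0 -0.008 0 0 0 1; 0 0 -0.008 0 0 0 1"}}

```text
time_s: 18.65
tcp_pos: [527.9, -17.4, 85.0]
eef_rot: [1.179, 1.227, -1.18]
ft_force: [0.0, -3.3, -1.3]
grip_width: 16.9
```

```bash
python3 -c "
from h import *
cad()"
```

```text
t 18.65 tcp [527.9 -17.4  85. ] F [ 0.03 -3.27 -1.26] w 16.9 q [-0.64  0.42  0.71  2.03 -0.37  0.82 -1.26]
tool x,y,z: [ 0.    -0.001 -1.   ] [ 0.999  0.04  -0.   ] [ 0.04  -0.999  0.001] jaw yaw -1.531
foot front caddy x -52.66 y -0.65 Fpush 3.27 T [-0.891  0.059 -0.02 ]
```

The stop is reached: at a commanded 2 mm, the tool advanced only 1.1 mm and the force rose to about 3.4 N. I'll press on in small steps.

>>> {"name": "play_rows", "arguments": {"increments": "0 0 -0.01 0 0 0 1; 0 0 -0.01 0 0 0 1; 0 0 -0.01 0 0 0 1; 0 0 0 0 0 0 1; 0 0 0 0 0 0 1; 0 0 0 0 0 0 1; 0 0 0 0 0 0 1; 0 0 0 0 0 0 1; 0 0 0 0 0 0 1; 0 0 0 0 0 0 1"}}

```text
time_s: 19.65
tcp_pos: [527.9, -17.1, 85.0]
eef_rot: [1.179, 1.226, -1.181]
ft_force: [-1.2, -5.6, -0.4]
grip_width: 16.6
```

```bash
python3 -c "
from h import *
cad()"
```

```text
t 19.65 tcp [527.9 -17.1  85. ] F [-1.24 -5.63 -0.37] w 16.6 q [-0.65  0.42  0.71  2.03 -0.37  0.82 -1.26]
tool x,y,z: [ 0.    -0.002 -1.   ] [ 0.999  0.04  -0.   ] [ 0.04  -0.999  0.002] jaw yaw -1.5312
foot front caddy x -52.41 y -0.58 Fpush 5.58 T [-1.495  0.051 -0.056]
```

>>> {"name": "play_rows", "arguments": {"increments": "0 0 -0.01 0 0 0 1; 0 0 -0.01 0 0 0 1; 0 0 -0.01 0 0 0 1; 0 0 0 0 0 0 1; 0 0 0 0 0 0 1; 0 0 0 0 0 0 1; 0 0 0 0 0 0 1; 0 0 0 0 0 0 1; 0 0 0 0 0 0 1; 0 0 0 0 0 0 1"}}

```text
time_s: 20.65
tcp_pos: [527.8, -17.1, 85.1]
eef_rot: [1.178, 1.226, -1.181]
ft_force: [0.7, -5.8, -1.4]
grip_width: 17.1
```

```bash
python3 -c "
from h import *
cad()"
```

```text
t 20.65 tcp [527.8 -17.1  85.1] F [ 0.67 -5.81 -1.37] w 17.1 q [-0.65  0.42  0.71  2.03 -0.37  0.82 -1.26]
tool x,y,z: [ 0.    -0.002 -1.   ] [ 0.999  0.039 -0.   ] [ 0.039 -0.999  0.002] jaw yaw -1.5316
foot front caddy x -52.32 y -0.53 Fpush 5.84 T [-1.708  0.098 -0.019]
```

>>> {"name": "play_rows", "arguments": {"increments": "0 0 -0.01 0 0 0 1; 0 0 -0.01 0 0 0 1; 0 0 -0.01 0 0 0 1; 0 0 -0.01 0 0 0 1; 0 0 0 0 0 0 1; 0 0 0 0 0 0 1; 0 0 0 0 0 0 1; 0 0 0 0 0 0 1; 0 0 0 0 0 0 1; 0 0 0 0 0 0 1"}}

```text
time_s: 21.65
tcp_pos: [527.7, -16.9, 85.0]
eef_rot: [1.178, 1.225, -1.182]
ft_force: [-1.2, -6.9, -1.5]
grip_width: 17.0
```

```bash
python3 -c "
from h import *
cad()"
```

```text
t 21.65 tcp [527.7 -16.9  85. ] F [-1.15 -6.9  -1.52] w 17.0 q [-0.65  0.42  0.71  2.03 -0.37  0.82 -1.26]
tool x,y,z: [ 0.    -0.004 -1.   ] [0.999 0.039 0.   ] [ 0.039 -0.999  0.004] jaw yaw -1.5319
foot front caddy x -52.17 y -0.46 Fpush 6.85 T [-1.974  0.08   0.   ]
```

>>> {"name": "play_rows", "arguments": {"increments": "0 0 -0.008 0 0 0 1; 0 0 -0.008 0 0 0 1; 0 0 -0.008 0 0 0 1; 0 0 -0.008 0 0 0 1; 0 0 -0.008 0 0 0 1; 0 0 -0.008 0 0 0 1; 0 0 -0.008 0 0 0 1; 0 0 0 0 0 0 1; 0 0 0 0 0 0 1; 0 0 0 0 0 0 1"}}

```text
time_s: 22.65
tcp_pos: [527.6, -16.7, 85.1]
eef_rot: [1.177, 1.223, -1.183]
ft_force: [-1.0, -9.3, -0.7]
grip_width: 17.4
```

```bash
python3 -c "
from h import *
cad()"
```

```text
t 22.65 tcp [527.6 -16.7  85.1] F [-1.01 -9.31 -0.68] w 17.4 q [-0.65  0.42  0.71  2.03 -0.36  0.82 -1.26]
tool x,y,z: [ 0.    -0.005 -1.   ] [0.999 0.038 0.   ] [ 0.038 -0.999  0.005] jaw yaw -1.5324
foot front caddy x -51.94 y -0.38 Fpush 9.26 T [-2.437  0.081 -0.014]
```

Push is about 9 N, less about 1 N of sliding drag, so roughly 8 N on the stop. Holding.

>>> {"name": "play_rows", "arguments": {"increments": "0 0 0 0 0 0 1; 0 0 0 0 0 0 1; 0 0 0 0 0 0 1; 0 0 0 0 0 0 1; 0 0 0 0 0 0 1; 0 0 0 0 0 0 1; 0 0 0 0 0 0 1; 0 0 0 0 0 0 1; 0 0 0 0 0 0 1; 0 0 0 0 0 0 1"}}

```text
time_s: 23.65
tcp_pos: [527.7, -16.7, 85.1]
eef_rot: [1.177, 1.223, -1.183]
ft_force: [-0.7, -8.8, -0.5]
grip_width: 16.9
```

```bash
python3 -c "
from h import *
cad()"
```

```text
t 23.65 tcp [527.7 -16.7  85.1] F [-0.74 -8.77 -0.48] w 16.9 q [-0.65  0.42  0.71  2.03 -0.36  0.82 -1.26]
tool x,y,z: [ 0.    -0.005 -1.   ] [0.999 0.038 0.   ] [ 0.038 -0.999  0.005] jaw yaw -1.5323
foot front caddy x -51.95 y -0.41 Fpush 8.73 T [-2.455  0.087  0.029]
```

It held at 8.8 N for over 1 s. Now I back off gently.

>>> {"name": "play_rows", "arguments": {"increments": "0 0 0.03 0 0 0 1; 0 0 0.05 0 0 0 1; 0 0 0.05 0 0 0 1; 0 0 0.05 0 0 0 1; 0 0 0.1 0 0 0 1; 0 0 0.15 0 0 0 1; 0 0 0.2 0 0 0 1; 0 0 0.2 0 0 0 1; 0 0 0.1 0 0 0 1; 0 0 0 0 0 0 1"}}

```text
time_s: 24.65
tcp_pos: [528.8, -36.4, 85.1]
eef_rot: [1.18, 1.227, -1.18]
ft_force: [0.4, 0.2, -1.0]
grip_width: 17.1
```

```bash
python3 -c "
from h import *
cad(); im,c=shot('wrist','w7'); im,c=shot('side','d7'); crop(im,245,150,345,245,6,'d7a')
im=cv2.imread('pics/w7.png'); crop(im,120,120,360,300,3,'w7a')"
```

```text
t 24.65 tcp [528.8 -36.4  85.1] F [ 0.35  0.19 -0.97] w 17.1 q [-0.61  0.42  0.71  2.03 -0.37  0.82 -1.22]
tool x,y,z: [ 0.  0. -1.] [0.999 0.039 0.   ] [ 0.039 -0.999 -0.   ] jaw yaw -1.5316
foot front caddy x -71.71 y -0.76 Fpush -0.18 T [ 0.006  0.046 -0.006]
```

View pics/w7a.png

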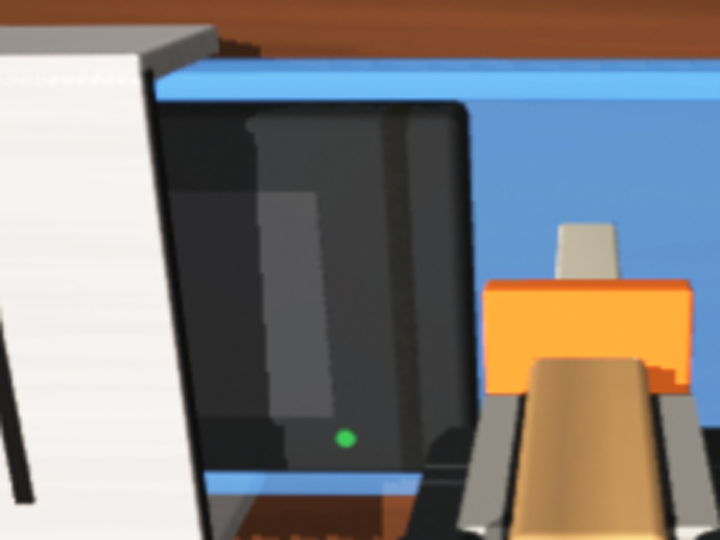

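View pics/d7a.png

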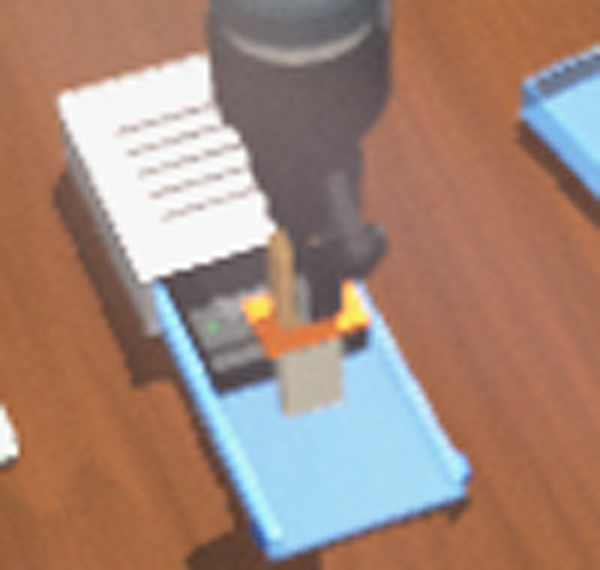

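The drive stays at the stop with the foot clear of it, and the pusher sits in the grip exactly as before: collar at columns 282–351, foot at 306–326.

>>> {"name": "play_rows", "arguments": {"increments": "-0.15 0 0 0 0 0 1; -0.3 0 0 0 0 0 1; -0.45 0 0 0 0 0 1; -0.5 0 0 0 0 0 1; -0.5 0 0 0 0 0 1; -0.45 0 0 0 0 0 1; -0.4 0 0 0 0 0 1; -0.25 0 0 0 0 0 1; -0.1 0 0 0 0 0 1; 0 0 0 0 0 0 1"}}

```text
time_s: 25.75
tcp_pos: [528.9, -35.7, 162.8]
eef_rot: [1.18, 1.228, -1.179]
ft_force: [0.2, -0.3, -0.9]
grip_width: 17.0
```

```bash
python3 - <<'E'
from h import *
s,M=rep(); y=np.arctan2(M[1,2],M[0,2])
plan(s["tcp_pos"],y,[537.4,-246.2,162],-1.2687,10)
E
```

```text
t 25.75 tcp [528.9 -35.7 162.8] F [ 0.24 -0.27 -0.92] w 17.0 q [-0.69  0.29  0.78  1.98 -0.25  0.96 -1.31]
tool x,y,z: [ 0.  0. -1.] [0.999 0.04  0.   ] [ 0.04  -0.999 -0.   ] jaw yaw -1.5303
0 0 0.84 -0.3 0 0 G; 0.01 -0.02 0.84 -0.3 0 0 G; -0 -0.05 0.85 -0.3 0 0 G; 0 -0.06 0.84 -0.3 0 0 G; 0.01 -0.09 0.83 -0.3 0 0 G; -0 -0.11 0.84 -0.3 0 0 G; 0 -0.13 0.83 -0.3 0 0 G; 0 -0.16 0.83 -0.3 0 0 G; 0.01 -0.17 0.82 -0.3 0 0 G; 0 -0.2 0.82 -0.3 0 0 G
end [ 537.32169915 -246.14712739  162.01471228] -1.268513565007578
```

>>> {"name": "play_rows", "arguments": {"increments": "0 0 0.6 -0.3 0 0 1; 0 -0.02 0.84 -0.3 0 0 1; 0 -0.05 0.9 -0.3 0 0 1; 0 -0.06 0.95 -0.3 0 0 1; 0 -0.09 0.95 -0.3 0 0 1; 0 -0.11 0.95 -0.3 0 0 1; 0 -0.13 0.95 -0.3 0 0 1; 0 -0.16 0.9 -0.3 0 0 1; 0 -0.17 0.8 -0.3 0 0 1; 0 -0.2 0.5 -0.3 0 0 1"}}

```text
time_s: 26.75
tcp_pos: [536.3, -248.3, 161.7]
eef_rot: [0.983, 1.338, -0.986]
ft_force: [-0.1, -0.8, -0.5]
grip_width: 17.2
```

>>> {"name": "play_rows", "arguments": {"increments": "0 0 0 0 0 0 1; 0 0 0 0 0 0 1; 0 0 0 0 0 0 1; 0 0 0 0 0 0 1; 0 0 0 0 0 0 1; 0 0 0 0 0 0 1; 0 0 0 0 0 0 1; 0 0 0 0 0 0 1; 0 0 0 0 0 0 1; 0 0 0 0 0 0 1"}}

```text
time_s: 27.75
tcp_pos: [537.0, -246.4, 162.5]
eef_rot: [0.984, 1.337, -0.984]
ft_force: [-0.7, 0.2, -0.6]
grip_width: 16.9
```

```bash
python3 - <<'E'
from h import *
s,M=rep([537.6,-246.2,78.5]); print(turn(M,-1.2687))
im,c=shot("wrist","w8"); crop(im,240,120,390,300,4,"w8a")
E
```

```text
t 27.75 tcp [ 537.  -246.4  162.5] F [-0.74  0.25 -0.56] w 16.9 q [-0.24  0.42  0.75  1.84 -0.34  1.01 -0.63]
tool x,y,z: [ 0. -0. -1.] [0.955 0.297 0.   ] [ 0.297 -0.955  0.   ] jaw yaw -1.2688
shift units [ 3.361e+00  2.600e-02 -1.000e-03]
[-8.29504128e-04  1.50950972e-04 -2.77723168e-05]
```

View pics/w8a.png

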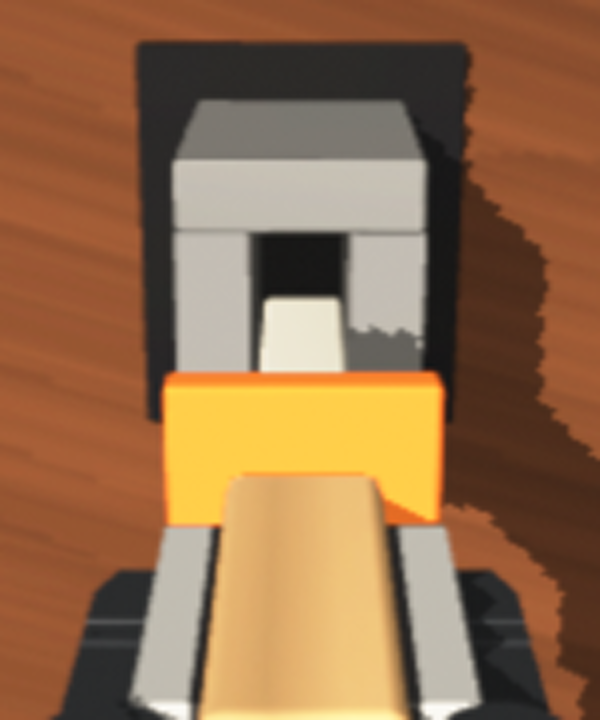

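>>> {"name": "play_rows", "arguments": {"increments": "0.15 0.02 0 0 0 0 1; 0.3 0 0 0 0 0 1; 0.4 0 0 0 0 0 1; 0.45 0 0 0 0 0 1; 0.45 0 0 0 0 0 1; 0.45 0 0 0 0 0 1; 0.4 0 0 0 0 0 1; 0.3 0 0 0 0 0 1; 0.15 0 0 0 0 0 1; 0.05 0 0 0 0 0 1"}}

```text
time_s: 28.8
tcp_pos: [537.3, -246.2, 84.5]
eef_rot: [0.984, 1.338, -0.984]
ft_force: [0.3, 0.4, -0.2]
grip_width: 16.5
```

```bash
python3 - <<'E'
from h import *
s,M=rep([537.6,-246.2,78])
E
```

```text
t 28.8 tcp [ 537.3 -246.2   84.5] F [ 0.26  0.38 -0.18] w 16.5 q [-0.19  0.53  0.68  1.88 -0.43  0.88 -0.56]
tool x,y,z: [-0.001  0.    -1.   ] [ 0.955  0.298 -0.001] [ 0.298 -0.955 -0.   ] jaw yaw -1.2687
shift units [0.261 0.013 0.003]
```

>>> {"name": "play_rows", "arguments": {"increments": "0.05 0 0 0 0 0 1; 0.05 0 0 0 0 0 1; 0.05 0 0 0 0 0 1; 0.05 0 0 0 0 0 1; 0.04 0 0 0 0 0 1; 0.02 0 0 0 0 0 1; 0 0 0 0 0 0 1; 0 0 0 0 0 0 1; 0 0 0 0 0 0 1; 0 0 0 0 0 0 1"}}

```text
time_s: 29.8
tcp_pos: [537.5, -246.2, 78.6]
eef_rot: [0.984, 1.337, -0.984]
ft_force: [-0.4, 0.0, -1.2]
grip_width: 17.0
```

```bash
python3 - <<'E'
from h import *
s,M=rep([537.6,-246.2,78])
im,c=shot("wrist","w9"); crop(im,240,120,390,300,4,"w9a")
E
```

```text
t 29.8 tcp [ 537.5 -246.2   78.6] F [-0.38  0.01 -1.17] w 17.0 q [-0.18  0.54  0.68  1.88 -0.43  0.87 -0.56]
tool x,y,z: [ 0. -0. -1.] [0.955 0.298 0.   ] [ 0.298 -0.955  0.   ] jaw yaw -1.2686
shift units [ 0.022  0.004 -0.   ]
```

View pics/w9a.png

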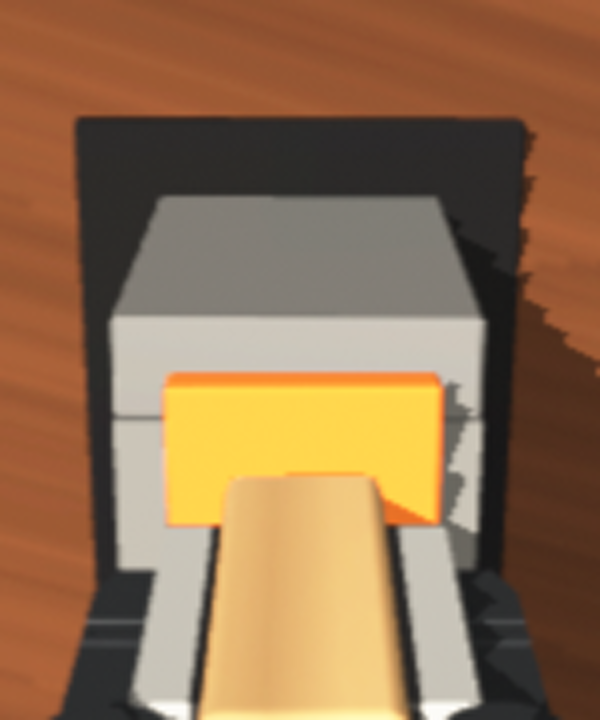

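The foot is in the slot and the collar is about on the block. I settle the last 0.7 mm and open.

>>> {"name": "play_rows", "arguments": {"increments": "0.015 0 0 0 0 0 1; 0.015 0 0 0 0 0 1; 0 0 0 0 0 0 1; 0 0 0 0 0 0 0.5; 0 0 0 0 0 0 0; 0 0 0 0 0 0 -0.5; 0 0 0 0 0 0 -1; 0 0 0 0 0 0 -1; 0 0 0 0 0 0 -1; 0 0 0 0 0 0 -1"}}

```text
time_s: 30.85
tcp_pos: [537.5, -246.2, 77.8]
eef_rot: [0.984, 1.337, -0.984]
ft_force: [-0.4, 0.6, -0.1]
grip_width: 85.3
```

>>> {"name": "play_rows", "arguments": {"increments": "0 0 0 0 0 0 -1; 0 0 0 0 0 0 -1; -0.1 0 0 0 0 0 -1; -0.3 0 0 0 0 0 -1; -0.5 0 0 0 0 0 -1; -0.6 0 0 0 0 0 -1; -0.6 0 0 0 0 0 -1; -0.6 0 0 0 0 0 -1; -0.5 0 0 0 0 0 -1; -0.3 0 0 0 0 0 -1"}}

```text
time_s: 31.85
tcp_pos: [538.2, -246.6, 167.3]
eef_rot: [0.984, 1.335, -0.983]
ft_force: [0.7, -0.2, 0.5]
grip_width: 85.4
```

```bash
python3 - <<'E'
from h import *
s,M=rep()
im,c=shot("wrist","w10"); im,c=shot("scene","s10"); crop(im,220,100,420,260,4,"s10a")
E
```

```text
t 31.85 tcp [ 538.2 -246.6  167.3] F [ 0.7  -0.22  0.49] w 85.4 q [-0.25  0.42  0.75  1.83 -0.33  1.02 -0.63]
tool x,y,z: [ 0.002 -0.001 -1.   ] [0.955 0.298 0.002] [ 0.298 -0.955  0.001] jaw yaw -1.2687
```

View pics/w10.png

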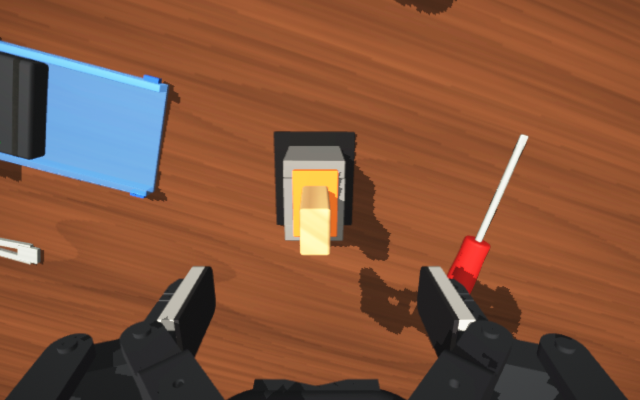

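View pics/s10a.png

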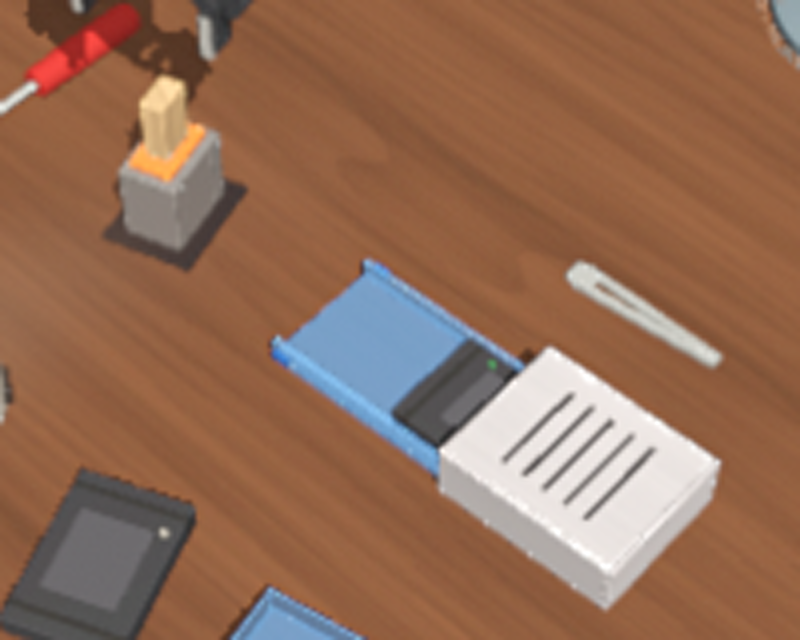

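```bash
python3 - <<'E'
from h import *
import pickle
p=[525,41.2,1.61]
for n,o,f in(("w7",(120,120),3),("w10",(0,0),1)):
  W=pickle.load(open(f"pics/{n}.pkl","rb"))
  for x in(-50,-52,-54,-56): print(n,x,((proj(W,place(p,[[x,38,24],[x,-41,24]]))-o)*f).round(1).tolist())
E
```

```text
w7 -50 [[458.5, 468.7], [442.9, 109.6]]
w7 -52 [[467.7, 468.7], [453.2, 109.5]]
w7 -54 [[476.9, 468.7], [463.6, 109.5]]
w7 -56 [[486.1, 468.7], [473.9, 109.5]]
w10 -50 [[26.5, 157.7], [28.9, 60.0]]
w10 -52 [[28.9, 158.3], [31.4, 60.6]]
w10 -54 [[31.2, 158.9], [34.0, 61.3]]
w10 -56 [[33.6, 159.5], [36.5, 62.0]]
```

```bash
python3 - <<'E'
from h import *
import pickle
im=cv2.imread("pics/w10.png"); crop(im,0,30,180,210,4,"w10a")
p=[525,41.2,1.61]
W=pickle.load(open(f"pics/w10.pkl","rb"))
for x in(-50,-52,-54,-56): print(x,((proj(W,place(p,[[x,38,4],[x,-41,4]]))-(0,30))*4).round(1).tolist(),((proj(W,place(p,[[x,38,24],[x,-41,24]]))-(0,30))*4).round(1).tolist())
print((proj(W,place(p,[[-150,48,18],[-150,-48,18]]))-(0,30))*4)
E
```

```text
-50 [[174.2, 492.3], [188.5, 124.7]] [[106.1, 510.9], [115.5, 119.9]]
-52 [[183.1, 494.5], [198.1, 127.2]] [[115.5, 513.3], [125.7, 122.5]]
-54 [[192.0, 496.8], [207.6, 129.7]] [[124.9, 515.7], [135.9, 125.2]]
-56 [[200.9, 499.0], [217.2, 132.2]] [[134.4, 518.1], [146.1, 127.8]]
[[585.29019741 664.77277594]
 [643.16069977 216.67660281]]
```

View pics/w10a.png

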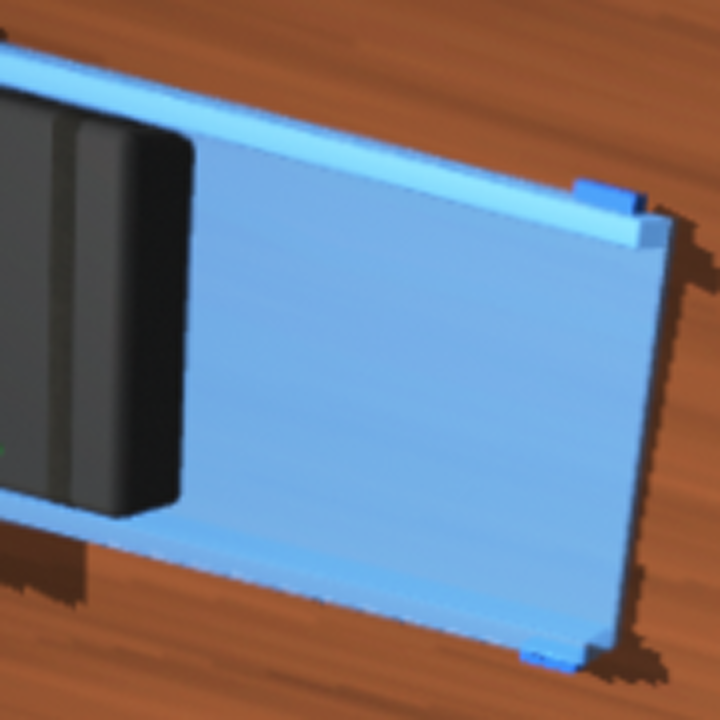

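```bash
python3 -c "
from station import robot
print(robot.finish_job())"
```

```text
the job is handed in; nothing more can be done
None
```

I took the pusher out of its holder, slid the drive to the hidden stop, pressed it there, and put the pusher back. The job is handed in at about 32 s.

- **Seating:** the drive met the stop with its rear face about 52 mm outside the mouth, so the stop lies about 66 mm in. I raised the push to about 9 N and held it for just over a second. The readings were 8.8 to 9.3 N, with about 1 N of that going into sliding drag, so I estimate about 8 N on the stop. No reading passed 9.3 N. I only have force readings at the end of each move, not in between.
- **Drive after backing off:** it stayed at the stop. Two wrist pictures put its rear face at −52 to −54 mm, against −52 mm from the arm's position. That 1–2 mm gap is within the camera calibration, but the 2.5 mm feeler pin can't be checked directly.
- **Pusher:** it is back in the slot with the collar on the block. The gripper is open and clear, about 90 mm above where it let go.
- **Surroundings:** in the last pictures the holder, tweezer, screwdriver and second drive look unmoved. I did not check the rest closely, but the arm never went near it.

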